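# Assemble an idler roller on its axle and preload it with the push-on end cap

## Robot

A 7-joint arm with a two-finger parallel gripper is mounted at the origin on a cart in front of the work surface, level with it; the furniture and walls round the work are solid. World frame = base frame: x ahead of the robot, y to its left, z up, the work surface at z = 0. Lengths are in m, angles in rad, forces in N, time in s.
With the tool pointing down it reaches from about 0.4 to 0.875 m from the base axis. Payload 4.4 kg.
Tool frame: the origin (TCP) lies between the finger pads; the fingertips stand 8 mm ahead of it and the grasp point (between the pads) lies 11 mm behind it; z points along the fingers, y is the line along which they close (so a half turn about z gives the same grasp; the last joint's range is limited). The gripper opens to 85 mm and grips with 20 to 120 N. Pads are 22 mm wide; open, the fingers measure 114 mm over their backs; the gripper's body (76 mm by 85 mm) begins 54 mm behind the grasp point. The pads swing forward as they close: fully open they stand 13 mm farther back than shut.
Start: joints at [-1.308, 0.628, 0.038, 1.517, -0.027, 0.996, -0.02], TCP at [0.21, 0.615, 0.214] pointing down, gripper open.
Joint ranges: [-3.06, 3.06], [-0.37, 2.12], [-1.25, 1.32], [0.18, 2.47], [-1.1, 4.24], [0.23, 1.98], [-2.94, 2.94]. Speed limits (rad/s): [2.57, 2.57, 3.14, 3.14, 3.14, 3.14, 3.14].

## Interface

Orientations are given as a unit quaternion [x, y, z, w].
In Python, from station import manip gives the robot as it stands. The module is installed in compiled form; this text tells all that it offers.
- The arm moves only by the tool carry_out, never from a script. Its argument "rows" is a list of rows, each a list of 5 numbers: the closure, from 0 (fully open) to 1 (shut), then the shift along the tool's x, y, z in m, then the turn about the tool's z in rad. In form: [[gripper, dx, dy, dz, turn], ...]. A call has 1 to 5 rows; each row shifts and turns the commanded pose from where the row before left it, along the tool's axes as they then stand; what a row does not reach is not made up. A row lasts 1/12 s, in which the tool goes at most 41.7 mm and 7.16 degrees, less where a joint would pass 70% of its speed; a pose out of reach is approached as far as the arm can. A call is refused whole if a number of a shift passes 0.0417 or a number of a turn 0.125, either way. A call with a gripper value outside its range is refused whole. The fingers move at their own pace and stop on an object; "newtons" is the grip in N (left out, the last holds). Time passes only in rows, so rows that do not move let the fingers close. It gives the time, the measured TCP pose, the force, the opening and the grip force at its end, in the units of the state.
- manip.get_obs(): the state, without advancing time (a new reading comes with each control period).
- manip.snapshot(name): name is "scene" or "top" or "wrist"; returns a dict with "frame" (400x640x3 uint8, blue, green, red), "fov_y" (degrees; the focal length in pixels is half the picture's height over the tangent of half this angle, whatever the lens; pixels are square), "cx", "cy" (the principal point, pixels), "R" (3x3) and "t" (3): a world point X has camera coordinates R X + t; the wrist camera has in their place "T_tool_cam" (4x4, takes a point from camera to tool coordinates, whose origin is the TCP and whose axes are the flange's). Camera axes: x right, y down, z forward; pixel columns grow to the right and rows downward; lengths in m; the calibration is good to about 2 mm. A picture is of the moment at which its call begins: read the wrist's pose just before it. There is no depth.
- manip.job_done(): hands the job in; it is judged then, once.
Trained networks look in the newest picture that a camera, given by its name, has taken for a name from the list of things; names that differ only in an ending like _2 or _b are one class to them, and where a whole thing is asked for, a point or a joint stands for the part that bears it (a point fixed in the world has none). Each returns a list of dicts, best first, with "score" (0 to 1); they miss things now and then, are a little off and sometimes report something else, mostly with a low value. They report only what shows in the picture. A call takes as long as a camera call. They do not tell look-alikes from the thing itself.
- manip.find_in(name, camera): "at" ([x, y, z] in m, in the coordinates of the camera as it stood for that picture, good to about 4 mm: the middle of the surface that is visible of it).
- manip.trace(name, camera): "mask" (400x640 bool, what is visible of it).
The state is a dict: "clock": time; "joint_pos": joint angles; "qd": joint speeds; "effort": joint torques, N m; "tool_pos": TCP position; "eef_rot": TCP orientation; "wrist_force": force on the tool from outside, world axes, zero at the start; "moment": the same for the moment, N m; "opening": opening from 0.0 (shut) to 1.0 (fully open); "finger_force": force on a finger pad.
Only numpy, scipy, OpenCV 4.12 (cv2) and the standard library are available. Lean on these libraries where they do the work, as an engineer would, in place of code of your own. Each camera call takes 0.05 s, during which the arm holds its last target. There are 200 camera calls.

## Task

Build up the idler on the bracket's level axle: thread on the black roller first, then the brass spacer, then press the red cap on over the axle's end, open end first. Push the cap by feel until roller, spacer and cap sit tight together and the sprung yellow sleeve of the collar behind the roller is pushed in about halfway, so that a light spring load of about 5 N stays on the stack when you let go; never press the sleeve fully in, and leave the plug gauge and the glue bottle alone.

Things in the scene. Friction and masses are not known exactly. Their poses are not given: they have to be found in the camera images.
- bracket: Fixed aluminium bracket, foot plate 110 x 84 mm, upright plate 66 mm wide and 130 mm high. A level steel axle stands out of the upright along the body's -x axis, 105 mm above the bench, with nothing under it from 30 mm before the upright on. Origin on the bench, under the middle of the upright.
- axle_tip (a point): Tip of the axle, on its axis, 105 mm above the bench. Axes as the bracket's: +x runs from the tip along the axle to the upright, z is up. The axle is 12 mm thick and 122 mm long; its last 12 mm taper, first gently to 10 mm, then to a 5 mm nose.
- axle_root (a point): On the axle's axis at the upright's face, 122 mm from the tip. A dark clamp collar 32 mm wide sits in front; from it stands a yellow sleeve, 23 mm wide, held 6 mm out by a spring: 1 N starts it in, 9.5 N has it fully in after 5 mm (1.7 N per mm), then it is solid. The collar's place varies and is not reported: the free sleeve's face is 82 to 94 mm from the tip, to be found by pushing.
- roller: Loose black rubber roller with pale hub faces, 40 mm in diameter, 28 mm long, 55 to 90 g, through hole 13.8 mm. Origin in its middle on its axis; its x axis is its axis (either end may go first). Lies on the rack, axis level.
- spacer: Loose brass sleeve, 24 mm in diameter, 32 mm long, 60 g, through hole 13.8 mm. Origin in its middle on its axis; its x axis is its axis (either end may go first). Lies on the rack, axis level.
- cap: Loose red cap, 28 mm in diameter, 47 mm long, 60 g: domed closed end at local -x, mouth at local +x. Origin in its middle on its axis, 23.5 mm from the mouth; hole 15 mm wide, 41 mm deep. Four spring tongues 1.5 to 13.5 mm inside the mouth grip the axle by friction: sliding takes a steady 9 to 16 N (varies), and it stays where it is left. Lies on the rack, mouth to the rack's +x end.
- rack: Fixed rack: two level steel rods along its x axis, 270 mm long, 6 mm thick, 16 mm apart, 40 mm above the bench, between grey end plates 44 mm wide, 52 mm high. Origin on the bench under its middle. The three parts lie in the groove between the rods, axes along it, about 82 mm apart in any order: axis of roller 61, spacer 52, cap 55 mm above the bench.
- gauge: Bystander: steel plug gauge, 32 mm in diameter, 40 mm high, standing; origin under its middle.
- glue: Bystander: red glue bottle with a black nozzle, 30 mm in diameter, 92 mm high, standing; origin under its middle.
Not all that is in view belongs to the job. Several things have the shape of the roller; the one meant has the colours described above.

How it is judged:
By the outcome, as a careful person would: the job done as asked, in the order asked, and still so for the second after the job is handed in, with the robot touching nothing.
It also fails if it takes over 72 s, if anything falls off the work surface, if the arm or the gripper's body presses on something with over 40 N, if the wrist force passes 120 N, or if a joint passes its speed limit or range.

## Working session

There is one attempt and no reset: what is moved stays moved. The work goes in short steps, Python scripts to look and compute and a tool call to move; the robot and the scene stay as the last step left them, time stands still between calls to the robot, and variables do not carry over. Pictures are saved under pics/ and viewed, at most 10 in all, crops included, and the job is handed in when it is done.

Besides the shell and the picture viewer there is one more tool, called as name(argument=value, ...) on one line, values as JSON. carry_out: Moves the arm, as the interface text tells. Its arguments: {"type":"object","properties":{"rows":{"type":"array"},"newtons":{"type":"number"}},"required":["rows"]}

```bash
mkdir -p pics; cat > h.py <<'E'
import numpy as np, cv2, json
from station import manip
from scipy.spatial.transform import Rotation as Ro
def cam(name):
    o=manip.get_obs(); s=manip.snapshot(name)
    f=200/np.tan(np.radians(s['fov_y'])/2)
    if 'R' in s and s['R'] is not None: R=np.array(s['R']);t=np.array(s['t'])
    else:
        T=np.array(s['T_tool_cam']); W=np.eye(4);W[:3,:3]=Ro.from_quat(o['eef_rot']).as_matrix();W[:3,3]=o['tool_pos']
        C=np.linalg.inv(W@T);R=C[:3,:3];t=C[:3,3]
    return dict(im=np.array(s['frame']),f=f,cx=s['cx'],cy=s['cy'],R=R,t=t)
def toworld(c,p): return c['R'].T@(np.array(p)-c['t'])
def proj(c,X):
    p=c['R']@np.array(X)+c['t']; return c['cx']+c['f']*p[0]/p[2], c['cy']+c['f']*p[1]/p[2]
def plane(c,u,v,z):
    d=c['R'].T@np.array([(u-c['cx'])/c['f'],(v-c['cy'])/c['f'],1]); o=-c['R'].T@c['t']
    return o+d*(z-o[2])/d[2]
E
python3 - <<'E'
from h import *
o=manip.get_obs(); print(o)
for n in ['scene','top']:
    c=cam(n); cv2.imwrite(f'pics/{n}0.png',c['im'])
    print(n,'campos',-c['R'].T@c['t'],c['f'])
    for k in ['bracket','roller','spacer','cap','rack','gauge','glue']:
        for d in manip.find_in(k,n)[:4]:
            p=np.array(d['at']); w=toworld(c,p); print(k,round(d['score'],2),w.round(3),np.round(proj(c,w)))
E
```

```text
{'clock': 0.0, 'joint_pos': array([-1.30782942,  0.62933164,  0.03845851,  1.51836969, -0.02700435,
        0.99635399, -0.02001476]), 'qd': array([ 0.00099842, -0.00109339, -0.00111793, -0.00188852,  0.00057685,
        0.00198303,  0.00144098]), 'effort': array([ 9.65188428e-05, -5.63395071e+01,  1.22613665e+00, -1.93440932e+01,
        1.10665176e-02,  1.03984843e-02, -7.94905048e-06]), 'tool_pos': array([0.20963212, 0.61455152, 0.21299831]), 'eef_rot': array([ 1.63659121e-01,  9.86516471e-01, -9.61446654e-04, -1.43545967e-04]), 'wrist_force': array([ 0.47696767,  0.11326156, -0.66731894]), 'moment': array([ 9.07775490e-05, -2.51391993e-02,  2.38781935e-02]), 'finger_force': 0.0, 'opening': 1.00114754804561}
scene campos [ 0.18929459 -0.52033509  0.7859048 ] 467.90144072085076
bracket 0.95 [0.54  0.152 0.049] [253. 163.]
roller 0.9 [ 0.557 -0.177  0.03 ] [355. 262.]
roller 0.69 [ 0.386 -0.223  0.037] [297. 329.]
roller 0.68 [ 0.57  -0.087  0.034] [330. 228.]
roller 0.63 [ 0.473 -0.221  0.08 ] [337. 288.]
spacer 0.5 [ 0.477 -0.299  0.062] [368. 325.]
cap 0.6 [ 0.477 -0.129  0.069] [306. 256.]
cap 0.59 [ 0.717 -0.147  0.045] [404. 208.]
rack 0.75 [ 0.47  -0.234  0.042] [339. 305.]
rack 0.3 [ 0.477 -0.126  0.067] [305. 255.]
gauge 0.58 [ 0.696 -0.01   0.022] [352. 182.]
glue 0.95 [ 0.719 -0.149  0.042] [405. 209.]
top campos [ 0.42044685 -0.06586584  0.92901746] 434.906149727415
bracket 0.88 [0.545 0.152 0.017] [215. 206.]
roller 0.86 [ 0.394 -0.209  0.031] [386. 282.]
roller 0.83 [ 0.567 -0.166  0.033] [366. 197.]
roller 0.63 [ 0.478 -0.21   0.079] [391. 239.]
roller 0.56 [ 0.575 -0.082  0.038] [325. 192.]
spacer 0.55 [ 0.479 -0.287  0.061] [428. 240.]
cap 0.75 [ 0.482 -0.123  0.062] [345. 236.]
rack 0.66 [ 0.48  -0.161  0.037] [363. 239.]
gauge 0.74 [ 0.698 -0.012  0.036] [294. 135.]
glue 0.63 [ 0.715 -0.137  0.049] [353. 126.]
```

View pics/scene0.png

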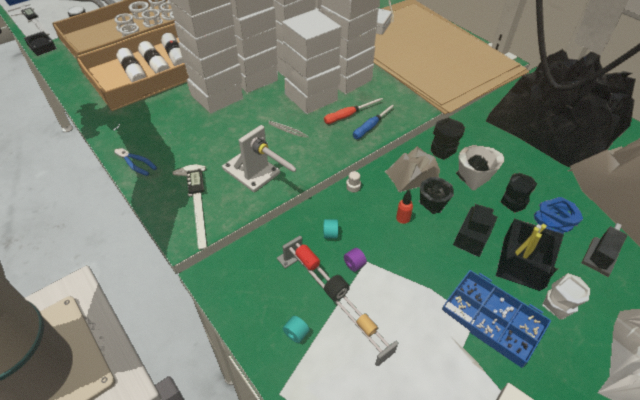

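View pics/top0.png

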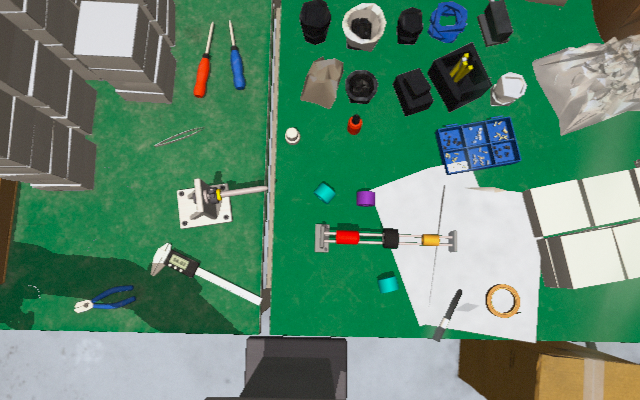

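Scene picture: the rack runs from (290,250) to (387,352), with a red part at (307,256), a black roller at (337,288) and brass at (367,325). Roller look-alikes are teal (297,329), teal (331,229) and purple (355,260), and the black one on the rack at (337,288) is the one I want. The red glue bottle at (405,209) could be taken for the cap, but the cap is (307,256) on the rack. In the top picture the axle tip is at about (268,188).

```bash
python3 - <<'E'
from h import *
a=cv2.imread('pics/scene0.png');b=cv2.imread('pics/top0.png')
A=cv2.resize(a[235:360,275:405],(395,380),interpolation=cv2.INTER_CUBIC)
A2=cv2.resize(b[170:235,170:280],(395,233),interpolation=cv2.INTER_CUBIC)
B=cv2.resize(b[215:265,310:462],(790,260),interpolation=cv2.INTER_CUBIC)
M=np.zeros((600,795,3),np.uint8);M[:380-45,:395]=A[:335];M[:233,398:793]=A2;M[338:598,:790]=B
cv2.imwrite('pics/crop1.png',M)
c=cam('scene'); t=cam('top')
for uv in [(208,108),(308,108),(290,104),(160,75)]: print('box',uv,plane(c,*uv,0).round(3))
print('tip scene',plane(c,294,168,.105).round(3),'top',plane(t,268,188,.105).round(3),'root top',plane(t,222,193,.105).round(3))
print('rim',plane(t,268,200,0).round(3))
E
```

```text
box (208, 108) [0.583 0.445 0.   ]
box (308, 108) [0.795 0.282 0.   ]
box (290, 104) [0.767 0.325 0.   ]
box (160, 75) [0.549 0.663 0.   ]
tip scene [0.573 0.037 0.105] top [0.569 0.03  0.105] root top [0.558 0.118 0.105]
rim [0.562 0.041 0.   ]
```

View pics/crop1.png

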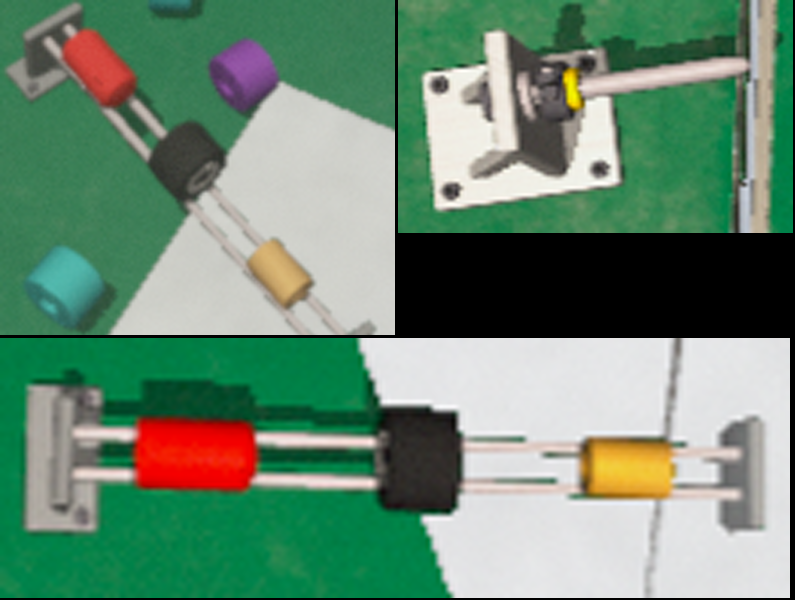

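The crop shows the cap's end facing the roller is plain and domed, so its mouth faces +y towards the bracket and no flip is needed. The axle tip is near (0.57, 0.034) and the axle runs roughly along +y.

```bash
cat >> h.py <<'E'
def yaw(q): y=Ro.from_quat(q).as_matrix()[:,1]; return np.arctan2(y[1],y[0])
def plan(wps,p=None,psi=None,step=.040):
    """wps: (x,y,z,psi_deg); prints rows (tool shifts mm, turn) """
    o=manip.get_obs(); p=np.array(o['tool_pos'] if p is None else p); psi=yaw(o['eef_rot']) if psi is None else psi
    for w in wps:
        d=np.array(w[:3])-p; dp=(np.radians(w[3])-psi+np.pi)%(2*np.pi)-np.pi
        n=int(np.ceil(max(np.linalg.norm(d)/step,abs(dp)/.12,1)-1e-6)); print('wp',w,n,'rows')
        for i in range(n):
            ex=np.array([-np.sin(psi)*-1,-np.cos(psi),0]); ey=np.array([np.cos(psi),np.sin(psi),0])
            s=d/n; print([round(float(s@ex),4),round(float(s@ey),4),round(float(-s[2]),4),round(float(-dp/n),3)])
            psi+=dp/n
        p=np.array(w[:3])
E
python3 - <<'E'
from h import *
R=Ro.from_quat(manip.get_obs()['eef_rot']).as_matrix(); print(R.round(2)) 
plan([(.38,.30,.30,20),(.475,-.185,.27,-2)])
E
```

```text
[[-0.95  0.32 -0.  ]
 [ 0.32  0.95  0.  ]
 [ 0.    0.   -1.  ]]
wp (0.38, 0.3, 0.3, 20) 10 rows
[0.0263, -0.0243, -0.0086, 0.089]
[0.0283, -0.0219, -0.0086, 0.089]
[0.0302, -0.0193, -0.0086, 0.089]
[0.0318, -0.0165, -0.0086, 0.089]
[0.0331, -0.0136, -0.0086, 0.089]
[0.0342, -0.0106, -0.0086, 0.089]
[0.035, -0.0075, -0.0086, 0.089]
[0.0356, -0.0044, -0.0086, 0.089]
[0.0358, -0.0012, -0.0086, 0.089]
[0.0358, 0.002, -0.0086, 0.089]
wp (0.475, -0.185, 0.27, -2) 13 rows
[0.0376, -0.0059, 0.0023, 0.03]
[0.0377, -0.0048, 0.0023, 0.03]
[0.0378, -0.0037, 0.0023, 0.03]
[0.0379, -0.0025, 0.0023, 0.03]
[0.038, -0.0014, 0.0023, 0.03]
[0.038, -0.0003, 0.0023, 0.03]
[0.038, 0.0008, 0.0023, 0.03]
[0.038, 0.0019, 0.0023, 0.03]
[0.0379, 0.0031, 0.0023, 0.03]
[0.0378, 0.0042, 0.0023, 0.03]
[0.0376, 0.0053, 0.0023, 0.03]
[0.0375, 0.0064, 0.0023, 0.03]
[0.0373, 0.0075, 0.0023, 0.03]
```

The plan's x sign is wrong: tool x is (-sin ψ, cos ψ). I'll fix the helper and use negated dx in the moves.

```bash
sed -i 's/ex=np.array(.*,0\]); ey/ex=np.array([-np.sin(psi),np.cos(psi),0]); ey/' h.py; grep -n "ex=" h.py
```

```text
26:            ex=np.array([-np.sin(psi),np.cos(psi),0]); ey=np.array([np.cos(psi),np.sin(psi),0])
```

carry_out(rows=[[0,-0.0263,-0.0243,-0.009,0.089],[0,-0.0283,-0.0219,-0.009,0.089],[0,-0.03,-0.0193,-0.009,0.089],[0,-0.032,-0.0165,-0.009,0.089],[0,-0.033,-0.0136,-0.009,0.089]])

```text
clock: 1.32
tool_pos: [0.2956, 0.4562, 0.2594]
eef_rot: [0.379, 0.925, 0.0, -0.0]
wrist_force: [1.8, 0.2, 1.0]
opening: 1.001
finger_force: 0.0
```

carry_out(rows=[[0,-0.0342,-0.0106,-0.009,0.089],[0,-0.035,-0.0075,-0.009,0.089],[0,-0.0356,-0.0044,-0.009,0.089],[0,-0.036,-0.001,-0.009,0.089],[0,-0.036,0.002,-0.009,0.089]])

```text
clock: 1.73
tool_pos: [0.3812, 0.2984, 0.3047]
eef_rot: [0.574, 0.819, 0.0, -0.0]
wrist_force: [-0.2, -0.1, 0.8]
opening: 0.999
finger_force: 0.0
```

Moves track well. On to above the rack.

carry_out(rows=[[0,-0.0376,-0.006,0.0025,0.03],[0,-0.0377,-0.005,0.0025,0.03],[0,-0.0378,-0.0037,0.0025,0.03],[0,-0.0379,-0.0025,0.0025,0.03],[0,-0.038,-0.0014,0.0025,0.03]])

```text
clock: 2.15
tool_pos: [0.4173, 0.1118, 0.2917]
eef_rot: [0.633, 0.774, 0.001, 0.0]
wrist_force: [0.6, 0.3, -0.4]
opening: 0.998
finger_force: 0.0
```

carry_out(rows=[[0,-0.038,0,0.0025,0.03],[0,-0.038,0.001,0.0025,0.03],[0,-0.038,0.002,0.0025,0.03],[0,-0.038,0.003,0.0025,0.03],[0,-0.038,0.004,0.0025,0.03]])

```text
clock: 2.57
tool_pos: [0.4542, -0.075, 0.2791]
eef_rot: [0.689, 0.725, 0.0, 0.0]
wrist_force: [0.5, -0.2, -0.4]
opening: 0.999
finger_force: 0.0
```

carry_out(rows=[[0,-0.0376,0.005,0.0025,0.03],[0,-0.0375,0.0065,0.0025,0.03],[0,-0.037,0.0075,0.0025,0.03],[0,0,0,0,0]])

```text
clock: 2.9
tool_pos: [0.4754, -0.1941, 0.2718]
eef_rot: [0.724, 0.689, -0.002, 0.003]
wrist_force: [0.7, -0.5, 0.6]
opening: 1.0
finger_force: 0.0
```

```bash
python3 - <<'E'
from h import *
c=cam('wrist'); cv2.imwrite('pics/w1.png',c['im']); o=manip.get_obs()
print(o['tool_pos'],np.degrees(yaw(o['eef_rot'])),'cam',-c['R'].T@c['t'],c['f'])
for k in ['roller','spacer','cap','rack']:
    for d in manip.find_in(k,'wrist')[:3]:
        w=toworld(c,d['at']); print(k,round(d['score'],2),w.round(4),np.round(proj(c,w)))
    for m in manip.trace(k,'wrist')[:1]:
        ys,xs=np.nonzero(m['mask']); r=cv2.minAreaRect(np.c_[xs,ys].astype(np.float32)); print(' mask',r)
E
```

```text
[ 0.47510211 -0.18980448  0.27146787] -2.6105490558008726 cam [ 0.4779889  -0.12414478  0.43167927] 359.77875683742184
roller 0.7 [ 0.5757 -0.0767  0.0351] [415.  47.]
roller 0.61 [ 0.5658 -0.1623  0.0346] [404. 132.]
 mask ((249.4500274658203, 181.35000610351562), (33.836368560791016, 30.35786247253418), 71.56504821777344)
spacer 0.6 [ 0.4799 -0.2889  0.0653] [331. 254.]
 mask ((331.0, 253.0), (32.0, 20.0), 90.0)
cap 0.73 [ 0.4773 -0.1249  0.0647] [321. 100.]
 mask ((325.4999694824219, 99.99998474121094), (47.99999237060547, 26.999996185302734), 90.0)
rack 0.8 [ 0.4854 -0.0954  0.0417] [328.  70.]
 mask ((324.0, 166.0), (258.0, 54.0), 90.0)
```

View pics/w1.png

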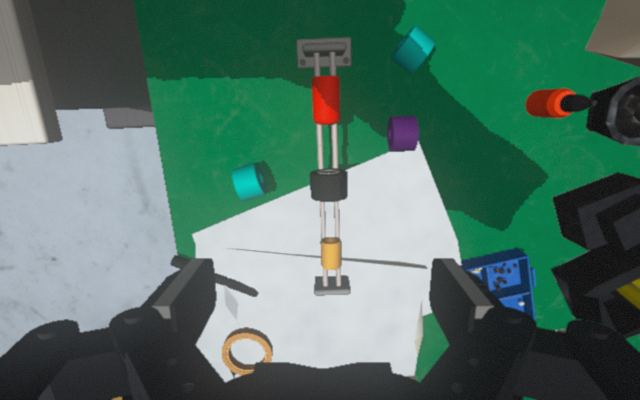

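The wrist picture shows the cap at (326,100), the black roller at (329,185) and the spacer at (331,253) in one line on the rack. The teal and purple look-alikes lie beside it.

```bash
python3 - <<'E'
from h import *
c=cam('wrist');im=cv2.cvtColor(c['im'],cv2.COLOR_BGR2HSV)
H,S,V=[im[...,i].astype(int) for i in range(3)]
sub=np.zeros(H.shape,bool);sub[65:280,300:360]=1
ms={'cap':(sub&((H<6)|(H>174))&(S>150)&(V>60),.055,.014),'spacer':(sub&(H>10)&(H<28)&(S>120)&(V>80),.052,.012),
 'roller':(sub&(V<75),.061,.02)}
for k,(m,z,r) in ms.items():
    n,l,st,ce=cv2.connectedComponentsWithStats(m.astype(np.uint8)); i=1+np.argmax(st[1:,4]); x,y,w,h,a=st[i]
    mid=(l==i); rows=range(y+h//4,y+3*h//4); L=np.mean([np.nonzero(mid[q])[0].min() for q in rows]);Rr=np.mean([np.nonzero(mid[q])[0].max()+1 for q in rows])
    print(k,st[i],'lat',plane(c,(L+Rr)/2,y+h/2,z).round(4),'ends(top line)',plane(c,(L+Rr)/2,y,z+r)[1].round(4),plane(c,(L+Rr)/2,y+h,z+r)[1].round(4),'at axis',plane(c,(L+Rr)/2,y,z)[1].round(4),plane(c,(L+Rr)/2,y+h,z)[1].round(4))
E
```

```text
cap [ 314   89   27   48 1180] lat [ 0.4824 -0.1253  0.055 ] ends(top line) -0.1025 -0.1482 at axis -0.102 -0.1495
spacer [321 253  18  27 441] lat [ 0.4799 -0.2973  0.052 ] ends(top line) -0.2752 -0.3081 at axis -0.2805 -0.3144
roller [332 181  14  28 173] lat [ 0.495  -0.2104  0.061 ] ends(top line) -0.1909 -0.22 at axis -0.1952 -0.2259
```

carry_out(rows=[[0,-0.016,0.006,0.03,-0.03],[0,0,0,0.04,0],[0,0,0,0.04,0],[0,0,0,0.04,0],[0,0,0,0.035,0]])

```text
clock: 3.82
tool_pos: [0.4806, -0.2005, 0.0844]
eef_rot: [0.71, 0.705, -0.0, -0.0]
wrist_force: [0.5, 1.0, -0.4]
opening: 0.998
finger_force: 0.0
```

carry_out(rows=[[0,0,0,0.026,0],[0,0,0,0.0105,0],[0,0,0,0,0],[0.2,0,0,0,0],[0.2,0,0,0,0]], newtons=50)

```text
clock: 4.23
tool_pos: [0.4823, -0.2019, 0.0515]
eef_rot: [0.71, 0.704, 0.001, 0.001]
wrist_force: [0.5, -0.1, 0.4]
opening: 0.802
finger_force: 0.0
```

```bash
python3 - <<'E'
from h import *
c=cam('wrist'); cv2.imwrite('pics/w2.png',c['im']); o=manip.get_obs()
print(o['tool_pos'],np.degrees(yaw(o['eef_rot'])),o['opening'],o['wrist_force'])
E
```

```text
[ 0.48233564 -0.20183769  0.05169061] -0.44256642217958053 0.7965919358288986 [-0.48138471 -0.23049594  0.60826786]
```

View pics/w2.png

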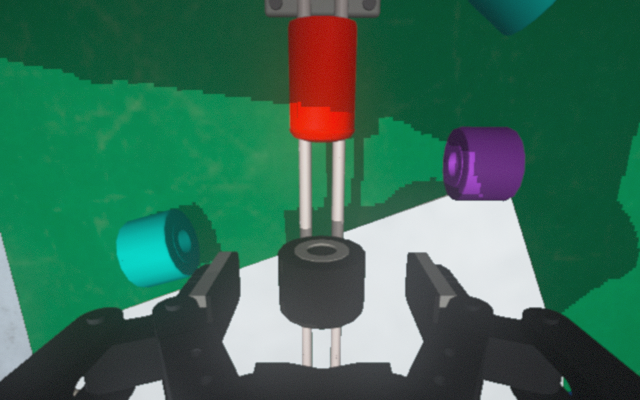

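The picture shows the roller at (321,285), centred between the pads (238 and 408). The cap's near end at (322,135) is domed, so its mouth faces +y. I'll grip now.

carry_out(rows=[[0.4,-0.004,-0.001,0,0],[0.6,0,0,0,0],[0.8,0,0,0,0],[0.8,0,0,0,0],[0.8,0,0,0,0]], newtons=50)

```text
clock: 4.7
tool_pos: [0.4817, -0.2059, 0.0515]
eef_rot: [0.71, 0.704, 0.001, 0.002]
wrist_force: [0.9, 1.4, 8.6]
opening: 0.379
finger_force: 47.7
```

carry_out(rows=[[0.8,0,0,0,0],[0.8,0,0,0,0],[0.8,0,0,0,0]])

```text
clock: 4.95
tool_pos: [0.4817, -0.2059, 0.0515]
eef_rot: [0.71, 0.704, 0.001, 0.002]
wrist_force: [-0.1, 0.8, 8.6]
opening: 0.381
finger_force: 47.7
```

```bash
python3 - <<'E'
from h import *
o=manip.get_obs()
print(o['tool_pos'],np.degrees(yaw(o['eef_rot'])),o['opening'],o['wrist_force'],o['finger_force'])
plan([(.481,-.20,.20,0),(.55,-.06,.20,-6)])
E
```

```text
[ 0.48168507 -0.20594028  0.05146721] -0.46322869463598065 0.38066696193236804 [-0.13134889  0.77506177  8.61854268] 47.70674189552665
wp (0.481, -0.2, 0.2, 0) 4 rows
[0.0015, -0.0002, -0.0371, -0.002]
[0.0015, -0.0002, -0.0371, -0.002]
[0.0015, -0.0002, -0.0371, -0.002]
[0.0015, -0.0002, -0.0371, -0.002]
wp (0.55, -0.06, 0.2, -6) 4 rows
[0.035, 0.0173, -0.0, 0.026]
[0.0354, 0.0163, -0.0, 0.026]
[0.0359, 0.0154, -0.0, 0.026]
[0.0362, 0.0145, -0.0, 0.026]
```

carry_out(rows=[[0.8,0.0015,0,-0.02,0],[0.8,0.0015,0,-0.035,0],[0.8,0.0015,0,-0.035,0],[0.8,0.0015,0,-0.035,0],[0.8,0.01,0.005,-0.02,0.02]])

```text
clock: 5.37
tool_pos: [0.485, -0.1919, 0.1988]
eef_rot: [0.718, 0.696, 0.0, 0.002]
wrist_force: [0.5, 0.0, -0.3]
opening: 0.378
finger_force: 47.4
```

carry_out(rows=[[0.8,0.03,0.015,0,0.025],[0.8,0.036,0.016,0,0.025],[0.8,0.036,0.015,0,0.025],[0.8,0.02,0.01,0,0.01],[0.8,0,0,0,0]])

```text
clock: 5.78
tool_pos: [0.5513, -0.0639, 0.1945]
eef_rot: [0.743, 0.669, 0.002, -0.001]
wrist_force: [0.2, -0.0, -0.6]
opening: 0.38
finger_force: 47.4
```

```bash
python3 - <<'E'
from h import *
for i in range(2): c=cam('wrist')
cv2.imwrite('pics/w3.png',c['im']); o=manip.get_obs()
print(o['tool_pos'],np.degrees(yaw(o['eef_rot'])),o['opening'],o['wrist_force'],o['finger_force'])
for n in ['wrist','top','scene']:
  if n!='wrist': c=cam(n)
  for k in ['bracket','axle_tip','axle_root']:
    for d in manip.find_in(k,n)[:2]:
        w=toworld(c,d['at']); print(n,k,round(d['score'],2),w.round(4),np.round(proj(c,w)))
E
```

```text
[ 0.54844315 -0.07005292  0.19479624] -6.320343325348251 0.37663958883758264 [ 0.28742911 -1.17881629 -0.98024037] 47.36522717401385
wrist axle_tip 0.63 [0.5666 0.0484 0.1054] [331.  24.]
wrist axle_root 0.92 [0.5677 0.049  0.1107] [333.  21.]
scene bracket 0.62 [0.5369 0.1515 0.0491] [252. 164.]
scene axle_tip 0.7 [0.5419 0.1487 0.0499] [254. 163.]
scene axle_root 0.7 [0.543  0.145  0.0537] [255. 163.]
```

View pics/w3.png

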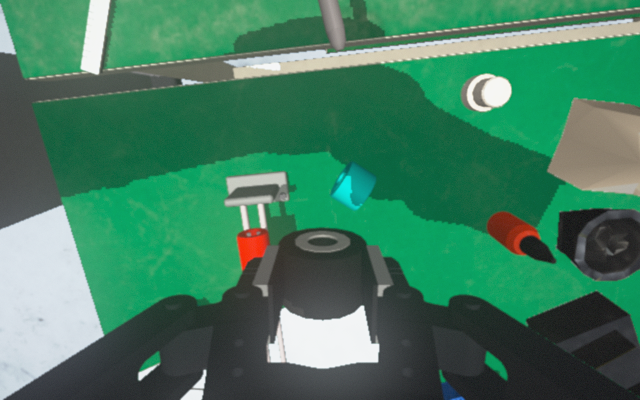

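The wrist picture shows the held roller's bore at about (322,241) and the axle tip at about (339,48), with the axle running up out of the frame.

```bash
python3 - <<'E'
from h import *
c=cam('wrist');o=manip.get_obs();p=o['tool_pos'];psi=yaw(o['eef_rot'])
im=c['im'];g=im[0:60,290:380].astype(int); 
nong=(im[...,1].astype(int)-np.maximum(im[...,2],im[...,0]).astype(int))<15
for r in range(0,56,5):
    x=np.nonzero(nong[r,305:365])[0]+305; print(r,x.min() if len(x) else None,x.max() if len(x) else None, end=' ; ')
print()
for v in (0,10,20): 
    x=np.nonzero(nong[v,305:365])[0]+305; print(v,plane(c,(x.min()+x.max()+1)/2,v,.105).round(4))
print('tip',plane(c,339,48,.103).round(4))
ex=np.array([-np.sin(psi),np.cos(psi),0]); h=p+ex*.014+[0,0,.0095]; print('tcp',p,'hole predicted px',proj(c,h))
cv2.imwrite('pics/c3.png',cv2.resize(im[0:70,280:400],(720,420),interpolation=cv2.INTER_CUBIC))
E
```

```text
0 320 338 ; 5 322 339 ; 10 323 341 ; 15 324 342 ; 20 325 344 ; 25 326 344 ; 30 328 345 ; 35 330 364 ; 40 313 355 ; 45 305 326 ; 50 305 364 ; 55 305 364 ; 
0 [0.5667 0.0579 0.105 ]
10 [0.568  0.0521 0.105 ]
20 [0.569  0.0462 0.105 ]
tip [0.57   0.0298 0.103 ]
tcp [ 0.54844897 -0.07122437  0.19492202] hole predicted px (np.float64(324.0438432587966), np.float64(230.0522910366263))
```

View pics/c3.png

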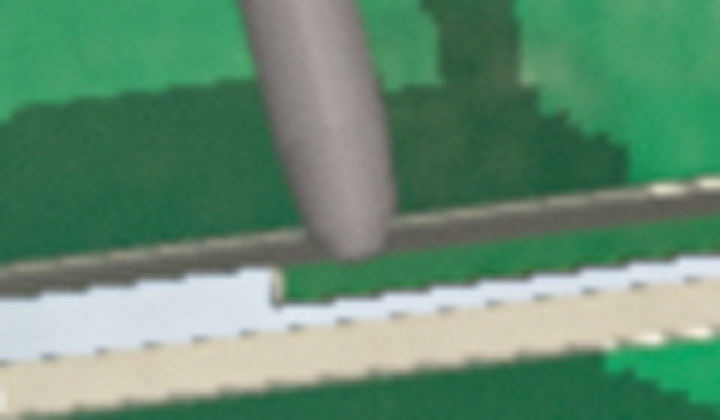

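```bash
python3 - <<'E'
from h import *
c=cam('top'); im=cv2.imread('pics/top0.png').astype(int)
sat=im.max(2)-im.min(2)
P=[]
for u in range(224,262,2):
    col=sat[176:204,u]; w=np.clip(60-col,0,60)*(im[176:204,u].mean(1)>110); 
    if w.sum()>0: v=176+(w*np.arange(28)).sum()/w.sum()+.5; P.append(plane(c,u+.5,v,.109)); 
P=np.array(P); k=np.polyfit(P[:,1],P[:,0],1); r=P[:,0]-np.polyval(k,P[:,1]); print('top slope deg',np.degrees(np.arctan(k[0])),'x at y=.033',np.polyval(k,.033),r.std())
# plate edges
for q in [((423,72),(605,48)),((437,210),(620,183))]:
    a,b=[plane(c,170+(x-398)/3.59,170+y/3.59,.01) for x,y in q]; print('plate',np.degrees(np.arctan2(b[0]-a[0],a[1]-b[1])))
c=cam('scene'); im=cv2.imread('pics/scene0.png').astype(int); sat=im.max(2)-im.min(2)
P=[]
for u in range(270,290,1):
    col=sat[140:180,u]; w=np.clip(60-col,0,60)*(im[140:180,u].mean(1)>100)
    if w.sum()>0: v=140+(w*np.arange(40)).sum()/w.sum()+.5; P.append(plane(c,u+.5,v,.105))
P=np.array(P); k=np.polyfit(P[:,1],P[:,0],1); r=P[:,0]-np.polyval(k,P[:,1]); print('scene slope',np.degrees(np.arctan(k[0])),np.polyval(k,.033),r.std())
E
```

```text
top slope deg -11.328095044795178 x at y=.033 0.5689627818646429 0.0017304638909474445
plate 8.830842589375639
plate 9.617888718132921
scene slope -51.55399429207059 0.6143830729983107 0.007908096050253772
```

carry_out(rows=[[0.8,0.027,0.012,0,0.047],[0.8,0.027,0.012,0,0],[0.8,0,0,0,0],[0.8,0,0,0,0]])

```text
clock: 6.92
tool_pos: [0.5803, -0.0185, 0.1944]
eef_rot: [0.76, 0.65, 0.0, -0.0]
wrist_force: [-0.3, 1.1, -0.6]
opening: 0.384
finger_force: 47.4
```

```bash
python3 - <<'E'
from h import *
c=cam('wrist');o=manip.get_obs();p=o['tool_pos'];psi=yaw(o['eef_rot']); print(p,np.degrees(psi))
im=c['im'].astype(int); cv2.imwrite('pics/w4.png',cv2.resize(c['im'][:250,240:440],(480,600),interpolation=cv2.INTER_CUBIC))
print([proj(c,(.567,y,.105)) for y in (.03,.06,.1)])
nong=(im[...,1]-np.maximum(im[...,2],im[...,0]))<12
for r in range(0,160,8):
    x=np.nonzero(nong[r,270:400])[0]+270; print(r,x.min() if len(x) else None,x.max() if len(x) else None,len(x), end=' ; ')
E
```

```text
[ 0.57951597 -0.02035523  0.19459472] -9.06767409448673
[(np.float64(293.5794689142027), np.float64(137.0959277107578)), (np.float64(285.67381956940466), np.float64(91.96082860953027)), (np.float64(274.286580158519), np.float64(26.948562458627578))]
0 270 313 44 ; 8 270 309 40 ; 16 270 288 19 ; 24 270 270 1 ; 32 270 272 3 ; 40 270 275 6 ; 48 270 278 9 ; 56 270 281 12 ; 64 270 283 14 ; 72 270 286 17 ; 80 271 289 19 ; 88 274 399 28 ; 96 277 399 77 ; 104 280 399 120 ; 112 270 388 119 ; 120 270 337 68 ; 128 270 302 33 ; 136 None None 0 ; 144 None None 0 ; 152 None None 0 ;
```

View pics/w4.png

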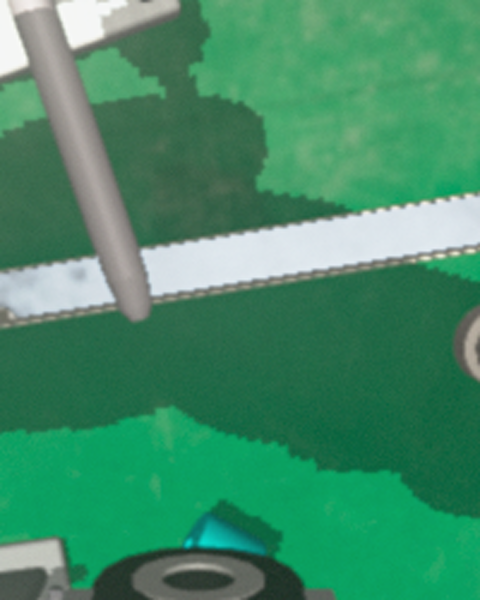

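The close view shows the axle tip at px (296,132) and the axle's centre line running through (281,83) and (268.5,41.7).

```bash
python3 - <<'E'
from h import *
c=cam('wrist');o=manip.get_obs();p=o['tool_pos'];psi=yaw(o['eef_rot'])
im=c['im'].astype(int)
# edge pairs: axle grey (low sat) vs green
sat=im.max(2)-im.min(2); P=[]
for r in range(14,82,2):
    w=np.clip(55-sat[r,246:300],0,40); 
    xs=np.nonzero(w>20)[0]
    if len(xs)>8: u=246+(xs.min()+xs.max()+1)/2; P.append((r,xs.min()+246,xs.max()+246,*plane(c,u,r+.5,.105)[:2]))
P=np.array(P); 
for q in P[::4]: print(q.round(4))
k=np.polyfit(P[:,4],P[:,3],1);print('deg',np.degrees(np.arctan(k[0])),'x@.033',np.polyval(k,.033),'x@.08',np.polyval(k,.08),(P[:,3]-np.polyval(k,P[:,4])).std())
print('tip',plane(c,296.3,131.7,.105))
ex=np.array([-np.sin(psi),np.cos(psi),0]); ey=np.array([np.cos(psi),np.sin(psi),0])
for z in (.0095,): 
  for l in (.014,.016): print('hole pred',proj(c,p+ex*l+[0,0,z]),'obs', (240+188/2.4,580/2.4))
E
```

```text
[1.400e+01 2.460e+02 2.890e+02 5.639e-01 1.058e-01]
[2.200e+01 2.460e+02 2.720e+02 5.577e-01 1.021e-01]
[3.000e+01 2.460e+02 2.740e+02 5.574e-01 9.750e-02]
[3.800e+01 2.570e+02 2.760e+02 5.606e-01 9.220e-02]
[4.600e+01 2.600e+02 2.800e+02 5.619e-01 8.720e-02]
[5.400e+01 2.620e+02 2.830e+02 5.625e-01 8.220e-02]
[6.200e+01 2.650e+02 2.850e+02 5.632e-01 7.720e-02]
[7.000e+01 2.680e+02 2.880e+02 5.642e-01 7.210e-02]
[7.800e+01 2.710e+02 2.900e+02 5.649e-01 6.690e-02]
deg -9.030994744177034 x@.033 0.5702567813655613 x@.08 0.5627866474931101 0.0014204506504903623
tip [0.56877035 0.03138066 0.105     ]
hole pred (np.float64(323.72021213628256), np.float64(232.72592086152082)) obs (318.33333333333337, 241.66666666666669)
hole pred (np.float64(323.7370629105872), np.float64(228.483874911533)) obs (318.33333333333337, 241.66666666666669)
```

```bash
python3 - <<'E'
from h import *
c=cam('wrist');o=manip.get_obs();p=o['tool_pos'];psi=yaw(o['eef_rot'])
im=c['im'].astype(int)
for r in range(104,136,3):
    print(r,[tuple(im[r,x]) [2] for x in range(276,316,2)])
for r in (40,60,80): print(r,im[r,250:300:2,2].tolist())
print('fwd',c['R'][2].round(3),'cam',(-c['R'].T@c['t']).round(4))
E
```

```text
104 [np.int64(141), np.int64(136), np.int64(192), np.int64(134), np.int64(135), np.int64(147), np.int64(159), np.int64(169), np.int64(172), np.int64(161), np.int64(147), np.int64(131), np.int64(165), np.int64(216), np.int64(215), np.int64(213), np.int64(213), np.int64(214), np.int64(216), np.int64(217)]
107 [np.int64(207), np.int64(209), np.int64(211), np.int64(173), np.int64(126), np.int64(143), np.int64(152), np.int64(165), np.int64(173), np.int64(166), np.int64(152), np.int64(140), np.int64(131), np.int64(207), np.int64(215), np.int64(215), np.int64(215), np.int64(217), np.int64(216), np.int64(217)]
110 [np.int64(198), np.int64(211), np.int64(214), np.int64(213), np.int64(134), np.int64(134), np.int64(145), np.int64(158), np.int64(168), np.int64(167), np.int64(155), np.int64(148), np.int64(135), np.int64(199), np.int64(216), np.int64(216), np.int64(216), np.int64(216), np.int64(217), np.int64(218)]
113 [np.int64(192), np.int64(210), np.int64(211), np.int64(215), np.int64(192), np.int64(115), np.int64(134), np.int64(150), np.int64(160), np.int64(159), np.int64(158), np.int64(148), 
[... 1884 characters left out ...]
1), np.int64(48)]
134 [np.int64(37), np.int64(40), np.int64(41), np.int64(34), np.int64(39), np.int64(40), np.int64(39), np.int64(38), np.int64(41), np.int64(39), np.int64(40), np.int64(41), np.int64(41), np.int64(47), np.int64(43), np.int64(43), np.int64(46), np.int64(43), np.int64(43), np.int64(42)]
40 [110, 113, 104, 97, 108, 126, 141, 152, 163, 174, 171, 157, 145, 131, 91, 67, 67, 68, 66, 65, 64, 61, 62, 66, 62]
60 [70, 68, 66, 62, 59, 59, 62, 64, 106, 133, 144, 153, 168, 172, 165, 154, 141, 113, 60, 58, 57, 54, 51, 58, 60]
80 [55, 54, 56, 56, 57, 60, 59, 58, 61, 58, 55, 71, 120, 139, 150, 160, 173, 169, 155, 144, 130, 79, 55, 60, 59]
fwd [-0.044 -0.263 -0.964] cam [0.5896 0.0468 0.355 ]
```

```bash
cat > ax.py <<'E'
from h import *
def rel(tip,th,p,psi):
    "axle frame: a=unit tip->root, distances of TCP before tip and lateral offset, needed tool shift"
    a=np.array([-np.sin(th),np.cos(th)]); n=np.array([np.cos(th),np.sin(th)]); d=np.array(p[:2])-tip[:2]
    return dict(along=(d@a).round(4),lat=(d@n).round(4),turn=round(float(psi-(-0)-th),4))
E
python3 - <<'E'
from ax import *
c=cam('wrist');o=manip.get_obs();p=o['tool_pos'];psi=yaw(o['eef_rot'])
W=[plane(c,u,v+.5,.105) for u,v in [(268.7,40),(275.8,60),(282.8,80),(292.2,107),(298.3,128.5)]]
for w in W: print(w.round(4))
W=np.array(W); k=np.polyfit(W[:,1],W[:,0],1); print(np.degrees(np.arctan(k[0])),[np.polyval(k,y).round(4) for y in(.034,.06)])
print('cam row shift check; tcp',p,np.degrees(psi))
E
```

```text
[0.5612 0.0894 0.105 ]
[0.5634 0.0768 0.105 ]
[0.5656 0.064  0.105 ]
[0.5686 0.046  0.105 ]
[0.5701 0.0314 0.105 ]
-8.846397374334817 [np.float64(0.5701), np.float64(0.566)]
cam row shift check; tcp [ 0.57908146 -0.02205667  0.19498878] -9.26604442829098
```

My turn had the wrong sign: the axle runs towards -x with +y, so the tool yaw must be +9.3°, a turn of -0.324 rad. I'll turn in place and re-measure.

carry_out(rows=[[0.8,0,0,0,-0.108],[0.8,0,0,0,-0.108],[0.8,0,0,0,-0.108],[0.8,0,0,0,0],[0.8,0,0,0,0]])

```text
clock: 7.53
tool_pos: [0.5793, -0.0218, 0.1951]
eef_rot: [0.649, 0.761, 0.0, -0.0]
wrist_force: [0.1, -0.6, -1.6]
opening: 0.383
finger_force: 47.4
```

```bash
python3 - <<'E'
from ax import *
c=cam('wrist');o=manip.get_obs();p=o['tool_pos'];psi=yaw(o['eef_rot']); print(p,np.degrees(psi))
im=c['im'].astype(int); cv2.imwrite('pics/w5.png',cv2.resize(c['im'][:260,260:390],(300,600),interpolation=cv2.INTER_CUBIC))
sat=im.max(2)-im.min(2)
a=np.array([-np.sin(psi),np.cos(psi),0])
print('pred line px',[np.round(proj(c,np.r_[p[:2],.105]+a*s),1) for s in(.055,.09,.13)])
for r in range(10,140,10): print(r,sat[r,290:360:3].tolist())
E
```

```text
[ 0.57942299 -0.02163496  0.19506128] 9.150252017984386
pred line px [array([323. , 123.5]), array([323.1,  69. ]), array([323.2,   1.1])]
10 [30, 22, 24, 22, 23, 26, 23, 25, 13, 10, 7, 5, 9, 15, 15, 31, 31, 33, 31, 30, 29, 40, 40, 38]
20 [82, 77, 70, 72, 77, 73, 80, 85, 14, 10, 7, 6, 11, 14, 42, 86, 86, 81, 48, 48, 49, 47, 51, 52]
30 [78, 83, 84, 82, 85, 87, 80, 75, 12, 6, 10, 12, 12, 13, 45, 86, 88, 93, 91, 89, 89, 50, 51, 50]
40 [79, 80, 87, 89, 91, 91, 92, 93, 10, 8, 10, 11, 10, 10, 48, 92, 92, 92, 83, 87, 89, 51, 48, 48]
50 [93, 94, 96, 94, 94, 90, 92, 96, 13, 9, 10, 10, 9, 10, 52, 92, 91, 92, 93, 89, 78, 50, 50, 54]
60 [53, 49, 50, 49, 48, 50, 54, 53, 7, 6, 8, 11, 10, 9, 45, 90, 83, 79, 73, 83, 93, 52, 53, 52]
70 [52, 52, 52, 50, 53, 53, 52, 50, 9, 8, 11, 9, 10, 10, 23, 43, 40, 42, 44, 45, 47, 43, 46, 49]
80 [58, 60, 60, 56, 53, 47, 49, 54, 12, 6, 10, 10, 11, 9, 19, 37, 35, 44, 40, 39, 40, 41, 43, 36]
90 [15, 28, 36, 55, 60, 66, 60, 54, 18, 7, 11, 11, 10, 8, 23, 51, 47, 46, 43, 40, 39, 47, 49, 46]
100 [14, 16, 15, 14, 15, 14, 14, 15, 23, 7, 10, 10, 10, 7, 16, 14, 20, 16, 9, 8, 17, 22, 29, 46]
110 [15, 16, 15, 14, 15, 15, 14, 14, 21, 5, 9, 9, 10, 8, 16, 14, 15, 14, 13, 13, 12, 13, 14, 15]
120 [66, 67, 67, 64, 64, 63, 64, 64, 67, 29, 9, 7, 8, 10, 14, 5, 7, 17, 16, 14, 12, 13, 13, 14]
130 [67, 69, 67, 72, 69, 64, 65, 63, 61, 66, 64, 64, 63, 61, 62, 64, 65, 63, 64, 66, 66, 68, 65, 66]
```

View pics/w5.png

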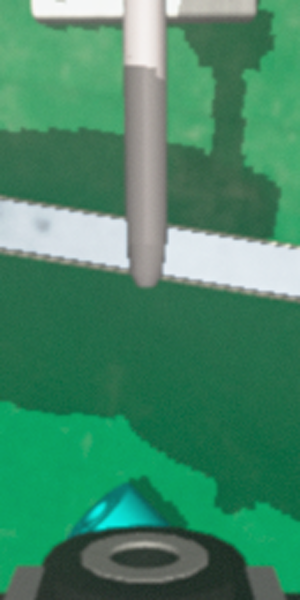

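The view shows the axle aligned with the tool axis: its centre is at column 322.7 against a predicted 323, and the bore is at column 322.8. The tip is 54.5 mm ahead of the TCP. I'll lower to axle height and thread the roller.

carry_out(rows=[[0.8,0,0,0.035,0],[0.8,0,0,0.035,0],[0.8,0,0,0.0295,0],[0.8,0,0,0,0],[0.8,0,0,0,0]])

```text
clock: 8.0
tool_pos: [0.5785, -0.0212, 0.0945]
eef_rot: [0.648, 0.762, -0.001, -0.001]
wrist_force: [1.1, -0.0, -0.6]
opening: 0.381
finger_force: 47.5
```

carry_out(rows=[[0.8,0.015,0,0,0],[0.8,0.015,0,0,0],[0.8,0.005,0,0,0],[0.8,0,0,0,0]])

```text
clock: 8.33
tool_pos: [0.5751, 0.0155, 0.0973]
eef_rot: [0.646, 0.763, 0.001, 0.001]
wrist_force: [-0.0, -0.1, -0.1]
opening: 0.383
finger_force: 47.5
```

```bash
cat > st.py <<'E'
from ax import *
o=manip.get_obs();p=o['tool_pos'];psi=yaw(o['eef_rot']); th=np.radians(9.3)
a=np.array([-np.sin(th),np.cos(th)]);n=np.array([np.cos(th),np.sin(th)]);tip=np.array([.5704,.0325]);d=p[:2]-tip
f=o['wrist_force']
print('t',o['clock'],'p',p.round(4),'psi',np.degrees(psi).round(2),'along',(d@a).round(4),'lat',(d@n).round(4),'F ax,lat,z',(f[:2]@a).round(2),(f[:2]@n).round(2),f[2].round(2),'M',o['moment'].round(2))
E
python3 st.py
```

```text
t 8.3333 p [0.5751 0.0155 0.0973] psi 9.52 along -0.0175 lat 0.0019 F ax,lat,z -0.12 -0.02 -0.06 M [-0.01  0.01 -0.  ]
```

carry_out(rows=[[0.8,0,0,0,0],[0.8,0,0,0,0]])

```text
clock: 8.5
tool_pos: [0.5747, 0.0125, 0.0965]
eef_rot: [0.647, 0.762, 0.0, 0.001]
wrist_force: [-0.0, -0.6, -1.3]
opening: 0.378
finger_force: 47.5
```

carry_out(rows=[[0.8,0,0,0,0],[0.8,0,0,0,0]])

```text
clock: 8.67
tool_pos: [0.5741, 0.0127, 0.0957]
eef_rot: [0.647, 0.762, -0.0, 0.0]
wrist_force: [-0.2, 0.5, -1.7]
opening: 0.383
finger_force: 47.5
```

```bash
python3 st.py
```

```text
t 8.6667 p [0.5741 0.0127 0.0957] psi 9.32 along -0.0201 lat 0.0005 F ax,lat,z 0.54 -0.11 -1.7 M [ 0.04 -0.01 -0.01]
```

carry_out(rows=[[0.8,0.004,0,0,0],[0.8,0.004,0,0,0],[0.8,0.004,0,0,0],[0.8,0.004,0,0,0],[0.8,0,0,0,0]])

```text
clock: 9.08
tool_pos: [0.571, 0.0312, 0.0952]
eef_rot: [0.646, 0.763, 0.0, -0.001]
wrist_force: [-0.9, 0.0, -0.0]
opening: 0.382
finger_force: 47.5
```

carry_out(rows=[[0.8,0.004,0,0,0],[0.8,0.004,0,0,0],[0.8,0,0,0,0]])

```text
clock: 9.33
tool_pos: [0.5697, 0.0387, 0.0953]
eef_rot: [0.646, 0.763, 0.0, -0.0]
wrist_force: [-0.1, 0.2, -0.7]
opening: 0.382
finger_force: 47.5
```

```bash
python3 st.py
```

```text
t 9.3333 p [0.5697 0.0387 0.0953] psi 9.47 along 0.0063 lat 0.0004 F ax,lat,z 0.25 -0.08 -0.73 M [ 0.05 -0.04  0.02]
```

carry_out(rows=[[0.8,0.006,0,0,0],[0.8,0.006,0,0,0],[0.8,0.006,0,0,0],[0.8,0.006,0,0,0],[0.8,0,0,0,0]])

```text
clock: 9.75
tool_pos: [0.5657, 0.0634, 0.0952]
eef_rot: [0.646, 0.763, 0.0, -0.001]
wrist_force: [0.3, 1.2, -0.7]
opening: 0.38
finger_force: 47.5
```

```bash
python3 st.py
```

```text
t 9.75 p [0.5657 0.0634 0.0952] psi 9.53 along 0.0313 lat 0.0003 F ax,lat,z 1.18 0.49 -0.68 M [ 0.06  0.02 -0.06]
```

carry_out(rows=[[0.8,0.006,0,0,0],[0.8,0.006,0,0,0],[0.8,0.006,0,0,0],[0.8,0.006,0,0,0],[0.8,0,0,0,0]])

```text
clock: 10.17
tool_pos: [0.5618, 0.0869, 0.0953]
eef_rot: [0.646, 0.763, 0.0, -0.001]
wrist_force: [0.5, 0.8, -0.9]
opening: 0.377
finger_force: 47.5
```

carry_out(rows=[[0.8,0.003,0,0,0],[0.8,0.003,0,0,0],[0.8,0,0,0,0],[0.8,0,0,0,0]])

```text
clock: 10.5
tool_pos: [0.5612, 0.0907, 0.0954]
eef_rot: [0.647, 0.763, -0.0, 0.0]
wrist_force: [0.1, -0.2, -1.5]
opening: 0.379
finger_force: 47.5
```

carry_out(rows=[[0.8,0.003,0,0,0],[0.8,0.002,0,0,0],[0.8,0,0,0,0],[0.8,0,0,0,0]])

```text
clock: 10.83
tool_pos: [0.5603, 0.0957, 0.0954]
eef_rot: [0.647, 0.763, -0.0, -0.0]
wrist_force: [-0.2, -0.2, -1.0]
opening: 0.383
finger_force: 47.5
```

```bash
python3 st.py
```

```text
t 10.8333 p [0.5603 0.0957 0.0954] psi 9.41 along 0.064 lat 0.0003 F ax,lat,z -0.11 -0.26 -1.0 M [-0.04  0.03 -0.03]
```

carry_out(rows=[[0.8,0.002,0,0,0],[0.8,0.002,0,0,0],[0.8,0,0,0,0]])

```text
clock: 11.08
tool_pos: [0.5596, 0.1002, 0.0953]
eef_rot: [0.647, 0.763, 0.0, -0.0]
wrist_force: [0.0, -0.0, -0.1]
opening: 0.381
finger_force: 47.5
```

carry_out(rows=[[0.8,0.002,0,0,0],[0.8,0.001,0,0,0],[0.8,0,0,0,0]])

```text
clock: 11.33
tool_pos: [0.5592, 0.1029, 0.0954]
eef_rot: [0.647, 0.763, 0.0, -0.0]
wrist_force: [0.5, -0.9, -0.1]
opening: 0.38
finger_force: 47.5
```

carry_out(rows=[[0.8,0.002,0,0,0],[0.8,0,0,0,0],[0.8,0,0,0,0]])

```text
clock: 11.58
tool_pos: [0.5588, 0.1046, 0.0954]
eef_rot: [0.647, 0.763, -0.0, -0.0]
wrist_force: [0.0, -0.5, -0.3]
opening: 0.38
finger_force: 47.5
```

carry_out(rows=[[0.8,0.002,0,0,0],[0.8,0,0,0,0],[0.8,0,0,0,0]])

```text
clock: 11.83
tool_pos: [0.5585, 0.1066, 0.0954]
eef_rot: [0.647, 0.763, -0.0, -0.0]
wrist_force: [0.3, 0.0, -0.3]
opening: 0.38
finger_force: 47.5
```

carry_out(rows=[[0.8,0.0015,0,0,0],[0.8,0,0,0,0],[0.8,0,0,0,0]])

```text
clock: 12.08
tool_pos: [0.5583, 0.1081, 0.0954]
eef_rot: [0.647, 0.763, 0.0, -0.0]
wrist_force: [0.3, 1.1, -1.3]
opening: 0.377
finger_force: 47.5
```

carry_out(rows=[[0.8,0.0015,0,0,0],[0.8,0,0,0,0],[0.8,0,0,0,0]])

```text
clock: 12.33
tool_pos: [0.558, 0.1096, 0.0954]
eef_rot: [0.647, 0.763, 0.0, -0.0]
wrist_force: [0.6, -0.1, -0.8]
opening: 0.381
finger_force: 47.5
```

carry_out(rows=[[0.8,0.0015,0,0,0],[0.8,0,0,0,0],[0.8,0,0,0,0]])

```text
clock: 12.58
tool_pos: [0.5578, 0.111, 0.0954]
eef_rot: [0.647, 0.763, 0.0, -0.0]
wrist_force: [0.7, -0.2, -2.0]
opening: 0.379
finger_force: 47.5
```

carry_out(rows=[[0.8,0.0015,0,0,0],[0.8,0,0,0,0],[0.8,0,0,0,0]])

```text
clock: 12.83
tool_pos: [0.5576, 0.1125, 0.0954]
eef_rot: [0.647, 0.763, 0.0, -0.0]
wrist_force: [-0.3, -0.6, -0.2]
opening: 0.383
finger_force: 47.5
```

carry_out(rows=[[0.8,0.0015,0,0,0],[0.8,0,0,0,0],[0.8,0,0,0,0]])

```text
clock: 13.08
tool_pos: [0.5575, 0.1133, 0.0954]
eef_rot: [0.647, 0.763, -0.0, 0.0]
wrist_force: [0.8, -1.5, -1.0]
opening: 0.381
finger_force: 47.6
```

carry_out(rows=[[0.8,0.0015,0,0,0],[0.8,0,0,0,0],[0.8,0,0,0,0]])

```text
clock: 13.33
tool_pos: [0.5572, 0.1145, 0.0954]
eef_rot: [0.647, 0.762, -0.0, 0.0]
wrist_force: [0.5, -3.4, 0.1]
opening: 0.381
finger_force: 47.6
```

carry_out(rows=[[0.8,0.001,0,0,0],[0.8,0,0,0,0],[0.8,0,0,0,0]])

```text
clock: 13.58
tool_pos: [0.5571, 0.1154, 0.0954]
eef_rot: [0.647, 0.762, -0.0, 0.0]
wrist_force: [0.4, -5.9, -0.3]
opening: 0.378
finger_force: 47.6
```

```bash
python3 st.py
```

```text
t 13.5833 p [0.5571 0.1154 0.0954] psi 9.36 along 0.084 lat 0.0002 F ax,lat,z -5.88 -0.56 -0.27 M [-1.07 -0.05  0.05]
```

carry_out(rows=[[0.8,-0.0025,0,0,0],[0.8,0,0,0,0],[0.3,0,0,0,0],[0.3,0,0,0,0],[0.3,0,0,0,0]])

```text
clock: 14.0
tool_pos: [0.5572, 0.1153, 0.0954]
eef_rot: [0.646, 0.763, 0.0, -0.001]
wrist_force: [-0.5, -0.1, 0.1]
opening: 0.698
finger_force: 0.0
```

```bash
python3 st.py; python3 - <<'E'
from h import *
p=manip.get_obs()['tool_pos']
plan([(p[0],p[1],.2,9.3),(.481,-.22,.2,-.9),(.4799,-.2917,.16,-.9)])
E
```

```text
t 14.0 p [0.5572 0.1153 0.0954] psi 9.46 along 0.0839 lat 0.0003 F ax,lat,z -0.02 -0.52 0.14 M [-0.01  0.01  0.02]
wp (np.float64(0.5571645515287301), np.float64(0.11531706282947843), 0.2, 9.3) 3 rows
[0.0, 0.0, -0.0349, 0.001]
[0.0, 0.0, -0.0349, 0.001]
[0.0, 0.0, -0.0349, 0.001]
wp (0.481, -0.22, 0.2, -0.9) 9 rows
[-0.0354, -0.0144, -0.0, 0.02]
[-0.0357, -0.0137, -0.0, 0.02]
[-0.0359, -0.013, -0.0, 0.02]
[-0.0362, -0.0122, -0.0, 0.02]
[-0.0364, -0.0115, -0.0, 0.02]
[-0.0366, -0.0108, -0.0, 0.02]
[-0.0369, -0.0101, -0.0, 0.02]
[-0.037, -0.0093, -0.0, 0.02]
[-0.0372, -0.0086, -0.0, 0.02]
wp (0.4799, -0.2917, 0.16, -0.9) 3 rows
[-0.0239, 0.0, 0.0133, -0.0]
[-0.0239, 0.0, 0.0133, -0.0]
[-0.0239, 0.0, 0.0133, -0.0]
```

carry_out(rows=[[0.3,0,0,-0.02,0],[0.3,0,0,-0.04,0],[0.3,0,0,-0.04,0],[0.3,-0.0354,-0.0144,-0.005,0.02],[0.3,-0.0357,-0.0137,0,0.02]])

```text
clock: 14.42
tool_pos: [0.543, 0.042, 0.2033]
eef_rot: [0.66, 0.752, 0.003, 0.002]
wrist_force: [0.2, -1.7, -0.5]
opening: 0.7
finger_force: 0.0
```

carry_out(rows=[[0.3,-0.036,-0.013,0,0.02],[0.3,-0.036,-0.0122,0,0.02],[0.3,-0.0364,-0.0115,0,0.02],[0.3,-0.0366,-0.0108,0,0.02],[0.3,-0.037,-0.01,0,0.02]])

```text
clock: 14.83
tool_pos: [0.4981, -0.1476, 0.2006]
eef_rot: [0.698, 0.716, 0.001, -0.0]
wrist_force: [0.7, -1.1, -0.1]
opening: 0.696
finger_force: 0.0
```

carry_out(rows=[[0.3,-0.037,-0.0093,0,0.02],[0.3,-0.0372,-0.0086,0,0.02],[0.3,-0.024,0,0.013,0],[0.3,-0.024,0,0.013,0],[0.3,-0.024,0,0.013,0]])

```text
clock: 15.25
tool_pos: [0.4808, -0.2941, 0.1612]
eef_rot: [0.713, 0.701, 0.001, 0.0]
wrist_force: [0.1, 0.1, 0.7]
opening: 0.696
finger_force: 0.0
```

carry_out(rows=[[0.3,0,0,0,0],[0.3,0,0,0,0],[0.3,0,0,0,0]])

```text
clock: 15.5
tool_pos: [0.4808, -0.2923, 0.1614]
eef_rot: [0.712, 0.702, 0.001, -0.0]
wrist_force: [0.1, -0.1, -0.3]
opening: 0.701
finger_force: 0.0
```

```bash
python3 st.py; python3 - <<'E'
from h import *
for n in ['scene','wrist']:
    c=cam(n)
    for k in ['roller','spacer']:
        for d in manip.find_in(k,n)[:5]:
            w=toworld(c,d['at']); print(n,k,round(d['score'],2),w.round(4),np.round(proj(c,w)))
im=cv2.cvtColor(c['im'],cv2.COLOR_BGR2HSV);H,S,V=[im[...,i].astype(int) for i in range(3)]
m=(H>10)&(H<28)&(S>120)&(V>80); m[:,:270]=0;m[:,370:]=0
n,l,st,ce=cv2.connectedComponentsWithStats(m.astype(np.uint8)); i=1+np.argmax(st[1:,4]); x,y,w,h,a=st[i]; print(st[i])
print(plane(c,x+w/2,y+h/2,.052).round(4),plane(c,x+w/2,y,.064)[1],plane(c,x+w/2,y+h,.064)[1])
E
```

```text
t 15.5 p [ 0.4808 -0.2923  0.1614] psi -0.88 along -0.306 lat -0.1409 F ax,lat,z -0.11 0.1 -0.29 M [ 0.07 -0.03  0.06]
scene roller 0.74 [ 0.3858 -0.2198  0.0367] [296. 328.]
scene roller 0.73 [0.5484 0.0957 0.1231] [267. 151.]
scene roller 0.5 [ 0.5692 -0.0862  0.036 ] [330. 227.]
scene roller 0.2 [ 0.4742 -0.2945  0.0595] [365. 325.]
scene spacer 0.52 [ 0.4755 -0.2987  0.0636] [367. 325.]
wrist roller 0.95 [ 0.3956 -0.2124  0.0387] [208.  89.]
wrist roller 0.63 [ 0.5627 -0.1687  0.0375] [434.  23.]
wrist spacer 0.65 [ 0.4813 -0.289   0.0618] [323. 194.]
[307 178  29  41 891]
[ 0.48   -0.2949  0.052 ] -0.2762361482395839 -0.30774476887589997
```

carry_out(rows=[[0.3,0,-0.0005,0.04,0],[0.3,0,0,0.04,0],[0.3,0,0,0.024,0],[0.3,0,0,0.0105,0],[0.3,0,0,0,0]])

```text
clock: 16.22
tool_pos: [0.4787, -0.2922, 0.0449]
eef_rot: [0.713, 0.702, -0.0, -0.002]
wrist_force: [-0.5, 0.4, 0.5]
opening: 0.698
finger_force: 0.0
```

carry_out(rows=[[0.6,0,0,0,0],[0.9,0,0,0,0],[0.9,0,0,0,0],[0.9,0,0,0,0],[0.9,0,0,0,0]], newtons=60)

```text
clock: 16.63
tool_pos: [0.4806, -0.2937, 0.048]
eef_rot: [0.713, 0.701, 0.0, 0.001]
wrist_force: [0.3, -0.0, 0.0]
opening: 0.1
finger_force: 0.0
```

carry_out(rows=[[0.9,0,0,0,0],[0.9,0,0,0,0],[0.9,0,0,0,0]])

```text
clock: 16.88
tool_pos: [0.48, -0.2934, 0.0471]
eef_rot: [0.713, 0.701, 0.0, 0.0]
wrist_force: [-0.1, -0.9, 0.0]
opening: 0.097
finger_force: 0.0
```

```bash
python3 st.py; python3 - <<'E'
from h import *
p=manip.get_obs()['tool_pos']
# axle line x=.5704-.1638*(y-.0325)
y=-.035
plan([(p[0],p[1],.2,-.9),(.5704-.1638*(y-.0325),y,.2,9.3)])
E
```

```text
t 16.8833 p [ 0.48   -0.2934  0.0471] psi -0.92 along -0.307 lat -0.1419 F ax,lat,z -0.88 -0.22 0.03 M [ 0.02 -0.    0.05]
wp (np.float64(0.47998563635717323), np.float64(-0.29340135453067673), 0.2, -0.9) 4 rows
[0.0, 0.0, -0.0382, -0.0]
[0.0, 0.0, -0.0382, -0.0]
[0.0, 0.0, -0.0382, -0.0]
[0.0, 0.0, -0.0382, -0.0]
wp (0.5814565, -0.035, 0.2, 9.3) 7 rows
[0.0371, 0.0139, -0.0, -0.025]
[0.0368, 0.0149, -0.0, -0.025]
[0.0364, 0.0158, -0.0, -0.025]
[0.036, 0.0167, -0.0, -0.025]
[0.0355, 0.0176, -0.0, -0.025]
[0.0351, 0.0185, -0.0, -0.025]
[0.0346, 0.0194, -0.0, -0.025]
```

The fingers closed on nothing. I'll check numerically where the spacer is.

```bash
python3 - <<'E'
from h import *
o=manip.get_obs()
for n in ['scene','top','wrist']:
    c=cam(n)
    if n=='wrist': cv2.imwrite('pics/w6.png',c['im'])
    for k in ['spacer','cap']:
        for d in manip.find_in(k,n)[:3]:
            w=toworld(c,d['at']); print(n,k,round(d['score'],2),w.round(4),np.round(proj(c,w)))
    im=cv2.cvtColor(c['im'],cv2.COLOR_BGR2HSV);H,S,V=[im[...,i].astype(int) for i in range(3)]
    m=(H>10)&(H<28)&(S>120)&(V>60)
    N,l,st,ce=cv2.connectedComponentsWithStats(m.astype(np.uint8))
    for i in 1+np.argsort(-st[1:,4])[:4]: print('  blob',st[i],ce[i].round())
    print('  proj spacer nominal',proj(c,(.48,-.292,.052)))
E
```

```text
scene cap 0.67 [ 0.4774 -0.1285  0.0674] [306. 256.]
  blob [515 230  25  28 297] [528. 245.]
  blob [369 326   3   7  13] [370. 330.]
  blob [540 227   4   7  12] [541. 230.]
  blob [258 147   4   5  11] [259. 149.]
  proj spacer nominal (np.float64(366.0554202683177), np.float64(323.63500105172056))
  blob [ 592    0   48   42 1462] [615.  16.]
  blob [ 604  358   36   42 1367] [621. 380.]
  blob [   0  178   18  106 1158] [  6. 221.]
  blob [449  59  21  24 228] [459.  71.]
  proj spacer nominal (np.float64(428.9870495178163), np.float64(239.44694304847997))
wrist spacer 0.71 [ 0.4784 -0.2827  0.0641] [320. 244.]
  blob [ 299  227   50   70 1667] [323. 257.]
  blob [316 218  17  11 148] [324. 223.]
  blob [  0 385  12   6  35] [  7. 388.]
  blob [  8 397   2   2   2] [  8. 398.]
  proj spacer nominal (np.float64(323.65561916999775), np.float64(252.66041355714705))
```

View pics/w6.png

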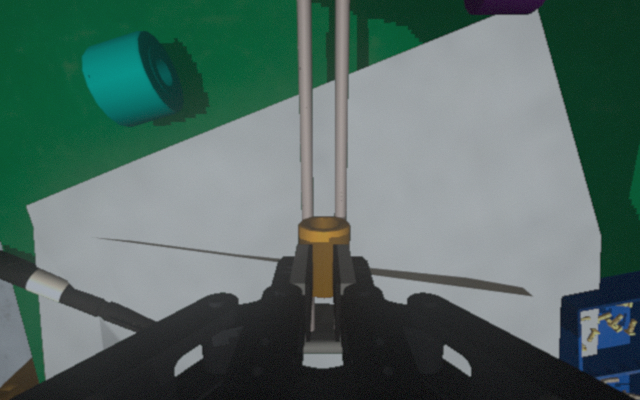

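The last picture shows the spacer still in the rack at (323,257), with the pads closed above it (inner edges at columns 312 and 336). So the pad tips stand higher than I took them to. I'll find the real tip height from the calibration.

```bash
python3 - <<'E'
from h import *
c=cam('wrist');o=manip.get_obs();p=o['tool_pos'];M=Ro.from_quat(o['eef_rot']).as_matrix()
for z in (.008,0,-.011,-.02,-.03):
    print(z,[np.round(proj(c,p+M@np.array([x,y,z])),0).tolist() for x,y in ((.011,-.0042),(.011,.0042),(-.011,-.0042),(-.011,.0042))])
print('spacer front ring top',np.round(proj(c,(.48,-.276,.064))),'bottom',np.round(proj(c,(.48,-.276,.040))))
im=c['im']; 
for r in range(222,304,6): print(r,[int(x) for x in im[r,292:356:4].mean(1)], [int(x) for x in (im[r,292:356:4,2].astype(int)-im[r,292:356:4,0])])
E
```

```text
0.008 [[315.0, 224.0], [332.0, 224.0], [315.0, 265.0], [332.0, 265.0]]
0 [[315.0, 230.0], [332.0, 230.0], [315.0, 272.0], [332.0, 272.0]]
-0.011 [[314.0, 238.0], [333.0, 238.0], [314.0, 283.0], [333.0, 283.0]]
-0.02 [[314.0, 246.0], [334.0, 246.0], [314.0, 293.0], [333.0, 293.0]]
-0.03 [[313.0, 256.0], [335.0, 256.0], [313.0, 305.0], [334.0, 306.0]]
spacer front ring top [323. 229.] bottom [323. 212.]
222 [160, 159, 105, 64, 64, 75, 80, 87, 90, 84, 80, 70, 62, 62, 117, 161] [-7, -9, 6, 20, 17, 36, 49, 61, 63, 59, 48, 39, 18, 18, -2, -8]
228 [157, 158, 88, 85, 70, 63, 70, 75, 78, 74, 64, 66, 69, 81, 76, 162] [-6, -8, 58, 52, 33, 17, 33, 40, 52, 41, 33, 29, 35, 50, 46, -9]
234 [157, 158, 91, 104, 111, 120, 121, 123, 124, 120, 117, 113, 104, 91, 69, 163] [-8, -7, 70, 85, 98, 105, 115, 112, 114, 115, 111, 103, 91, 68, 35, -8]
240 [160, 159, 66, 81, 108, 118, 121, 122, 124, 111, 83, 81, 79, 77, 69, 159] [-8, -10, 28, 53, 93, 109, 115, 112, 114, 102, 60, 57, 54, 46, 34, -9]
246 [157, 107, 68, 70, 58, 61, 81, 81, 83, 82, 74, 49, 64, 62, 70, 159] [-9, -5, 3, 4, 2, 28, 57, 61, 64, 60, 49, -1,
[... 448 characters left out ...]
 62, 60, 60] [2, 2, 2, 3, 3, 19, 62, 64, 62, 62, 40, 2, 0, 2, 1, 0]
276 [61, 62, 61, 57, 42, 51, 77, 79, 80, 77, 61, 40, 51, 58, 60, 60] [0, -2, 2, 4, 2, 21, 62, 63, 61, 64, 43, 0, 1, 3, 2, -1]
282 [63, 65, 63, 56, 39, 45, 77, 78, 79, 74, 59, 34, 47, 61, 61, 61] [0, 2, 2, 1, 2, 23, 63, 66, 69, 69, 43, 4, 6, 2, 0, 1]
288 [43, 37, 57, 85, 42, 46, 72, 76, 77, 77, 58, 39, 66, 70, 40, 42] [-2, -3, 1, 3, 2, 22, 67, 68, 68, 64, 42, 3, 4, 4, 1, 0]
294 [38, 38, 36, 71, 40, 48, 72, 75, 76, 77, 67, 39, 57, 36, 36, 36] [-1, 5, -1, 2, 2, 33, 68, 63, 66, 65, 52, 1, 1, 2, 3, 2]
300 [36, 35, 33, 40, 36, 65, 157, 157, 156, 157, 135, 41, 37, 32, 36, 36] [0, 1, 1, 6, 0, 7, -9, -10, -8, -6, -6, -2, 2, 0, 1, -1]
```

The pad tips stand about 19 to 20 mm behind the reported TCP, so I need to grip about 21 mm lower. I'll open, lower and regrip.

carry_out(rows=[[0.4,0,0,0,0],[0.4,0,0,0,0],[0.4,0.001,0,0.01,0],[0.4,0,0,0.011,0],[0.4,0,0,0,0]])

```text
clock: 17.8
tool_pos: [0.4785, -0.2911, 0.0234]
eef_rot: [0.713, 0.702, -0.0, -0.002]
wrist_force: [-0.0, 0.0, -0.2]
opening: 0.603
finger_force: 0.0
```

carry_out(rows=[[0.4,0,0,0,0],[0.6,0,0,0,0],[0.9,0,0,0,0],[0.9,0,0,0,0],[0.9,0,0,0,0]], newtons=60)

```text
clock: 18.22
tool_pos: [0.4807, -0.2928, 0.0264]
eef_rot: [0.713, 0.701, 0.0, 0.001]
wrist_force: [2.4, -1.4, 0.8]
opening: 0.249
finger_force: 60.4
```

carry_out(rows=[[0.9,0,0,0,0],[0.9,0,0,0,0],[0.9,0,0,0,0]])

```text
clock: 18.47
tool_pos: [0.4807, -0.2928, 0.0264]
eef_rot: [0.713, 0.701, 0.0, 0.001]
wrist_force: [1.2, -0.9, 3.3]
opening: 0.252
finger_force: 60.7
```

```bash
python3 st.py; python3 - <<'E'
from h import *
p=manip.get_obs()['tool_pos']
y=-.04
plan([(p[0],p[1],.2,-.9),(.5704-.1638*(y-.0325),y,.2,9.3)])
E
```

```text
t 18.4667 p [ 0.4807 -0.2928  0.0264] psi -0.91 along -0.3065 lat -0.1411 F ax,lat,z -1.12 1.08 3.25 M [-0.01 -0.47  0.  ]
wp (np.float64(0.48070492133303494), np.float64(-0.2927749765573222), 0.2, -0.9) 5 rows
[0.0, 0.0, -0.0347, -0.0]
[0.0, 0.0, -0.0347, -0.0]
[0.0, 0.0, -0.0347, -0.0]
[0.0, 0.0, -0.0347, -0.0]
[0.0, 0.0, -0.0347, -0.0]
wp (0.5822755000000001, -0.04, 0.2, 9.3) 7 rows
[0.0363, 0.0139, -0.0, -0.025]
[0.036, 0.0149, -0.0, -0.025]
[0.0356, 0.0158, -0.0, -0.025]
[0.0352, 0.0167, -0.0, -0.025]
[0.0347, 0.0176, -0.0, -0.025]
[0.0343, 0.0184, -0.0, -0.025]
[0.0338, 0.0193, -0.0, -0.025]
```

carry_out(rows=[[0.9,0,0,-0.02,0],[0.9,0,0,-0.035,0],[0.9,0,0,-0.035,0],[0.9,0.02,0.007,-0.03,-0.012],[0.9,0.0363,0.0135,-0.01,-0.025]])

```text
clock: 18.88
tool_pos: [0.5001, -0.2427, 0.1603]
eef_rot: [0.703, 0.711, -0.001, 0.004]
wrist_force: [1.1, -0.7, -1.1]
opening: 0.25
finger_force: 60.3
```

carry_out(rows=[[0.9,0.036,0.0145,0,-0.025],[0.9,0.0356,0.0155,0,-0.025],[0.9,0.035,0.0167,0,-0.025],[0.9,0.035,0.0176,0,-0.025],[0.9,0.034,0.0185,0,-0.025]])

```text
clock: 19.3
tool_pos: [0.5703, -0.0531, 0.1555]
eef_rot: [0.653, 0.757, -0.001, -0.001]
wrist_force: [1.0, -0.8, 0.3]
opening: 0.254
finger_force: 60.3
```

carry_out(rows=[[0.9,0.014,0.012,0.02,-0.016],[0.9,0,0,0.03,0],[0.9,0,0,0.02,0],[0.9,0,0,0,0],[0.9,0,0,0,0]])

```text
clock: 19.72
tool_pos: [0.5793, -0.0399, 0.0849]
eef_rot: [0.648, 0.762, -0.001, -0.001]
wrist_force: [-0.4, -0.5, -0.4]
opening: 0.25
finger_force: 60.3
```

```bash
python3 st.py
```

```text
t 19.7167 p [ 0.5793 -0.0399  0.0849] psi 9.24 along -0.0728 lat -0.0029 F ax,lat,z -0.4 -0.44 -0.44 M [ 0.   -0.01 -0.02]
```

carry_out(rows=[[0.9,0.01,0.003,0.005,0],[0.9,0.01,0,0,0],[0.9,0.01,0,0,0],[0.9,0.005,0,0,0],[0.9,0,0,0,0]])

```text
clock: 20.13
tool_pos: [0.5782, -0.0016, 0.0814]
eef_rot: [0.646, 0.763, 0.001, -0.0]
wrist_force: [0.0, -1.0, -0.6]
opening: 0.249
finger_force: 60.3
```

carry_out(rows=[[0.9,0,0,0,0],[0.9,0,0,0,0],[0.9,0,0,0,0]])

```text
clock: 20.38
tool_pos: [0.5784, -0.0052, 0.0811]
eef_rot: [0.648, 0.762, -0.0, 0.0]
wrist_force: [1.1, -0.3, 0.1]
opening: 0.253
finger_force: 60.3
```

```bash
python3 st.py
```

```text
t 20.3833 p [ 0.5784 -0.0052  0.0811] psi 9.24 along -0.0385 lat 0.0018 F ax,lat,z -0.48 1.07 0.12 M [ 0.04 -0.01 -0.01]
```

carry_out(rows=[[0.9,0.003,-0.0015,0.0017,0],[0.9,0.003,0,0,0],[0.9,0,0,0,0],[0.9,0,0,0,0]])

```text
clock: 20.72
tool_pos: [0.5757, 0.0015, 0.0791]
eef_rot: [0.647, 0.762, 0.0, -0.0]
wrist_force: [-0.4, 0.4, -1.1]
opening: 0.253
finger_force: 60.3
```

```bash
python3 st.py
```

```text
t 20.7167 p [0.5757 0.0015 0.0791] psi 9.3 along -0.0314 lat 0.0002 F ax,lat,z 0.45 -0.34 -1.14 M [0.02 0.02 0.  ]
```

carry_out(rows=[[0.9,0.004,0,0,0],[0.9,0.004,0,0,0],[0.9,0.004,0,0,0],[0.9,0.004,0,0,0],[0.9,0,0,0,0]])

```text
clock: 21.13
tool_pos: [0.573, 0.0186, 0.0791]
eef_rot: [0.647, 0.763, 0.0, -0.0]
wrist_force: [0.2, -0.3, -0.8]
opening: 0.251
finger_force: 60.3
```

carry_out(rows=[[0.9,0.004,0,0,0],[0.9,0.004,0,0,0],[0.9,0.004,0,0,0],[0.9,0,0,0,0]])

```text
clock: 21.47
tool_pos: [0.571, 0.0303, 0.0791]
eef_rot: [0.647, 0.762, 0.0, -0.0]
wrist_force: [-0.6, 0.6, -0.6]
opening: 0.248
finger_force: 60.3
```

```bash
python3 st.py
```

```text
t 21.4667 p [0.571  0.0303 0.0791] psi 9.36 along -0.0023 lat 0.0002 F ax,lat,z 0.68 -0.46 -0.59 M [0.01 0.04 0.02]
```

carry_out(rows=[[0.9,0.006,0,0,0],[0.9,0.006,0,0,0],[0.9,0.006,0,0,0],[0.9,0.006,0,0,0],[0.9,0,0,0,0]])

```text
clock: 21.88
tool_pos: [0.567, 0.0549, 0.079]
eef_rot: [0.647, 0.763, 0.0, -0.001]
wrist_force: [-0.0, -0.6, -0.8]
opening: 0.249
finger_force: 60.3
```

carry_out(rows=[[0.9,0.005,0,0,0],[0.9,0.005,0,0,0],[0.9,0.004,0,0,0],[0.9,0,0,0,0],[0.9,0,0,0,0]])

```text
clock: 22.3
tool_pos: [0.5651, 0.0667, 0.0792]
eef_rot: [0.647, 0.762, 0.0, -0.0]
wrist_force: [-0.6, -0.3, 0.3]
opening: 0.248
finger_force: 60.3
```

```bash
python3 st.py
```

```text
t 22.3 p [0.5651 0.0667 0.0792] psi 9.31 along 0.0346 lat 0.0003 F ax,lat,z -0.24 -0.67 0.33 M [-0.06  0.01 -0.01]
```

carry_out(rows=[[0.9,0.003,0,0,0],[0.9,0.003,0,0,0],[0.9,0,0,0,0]])

```text
clock: 22.55
tool_pos: [0.564, 0.073, 0.0791]
eef_rot: [0.647, 0.762, 0.0, -0.0]
wrist_force: [-0.2, -0.6, 0.2]
opening: 0.249
finger_force: 60.3
```

carry_out(rows=[[0.9,0.002,0,0,0],[0.9,0,0,0,0],[0.9,0,0,0,0]])

```text
clock: 22.8
tool_pos: [0.5638, 0.0743, 0.0792]
eef_rot: [0.648, 0.762, -0.0, -0.0]
wrist_force: [0.3, 0.2, -0.3]
opening: 0.247
finger_force: 60.3
```

carry_out(rows=[[0.9,0.002,0,0,0],[0.9,0,0,0,0],[0.9,0,0,0,0]])

```text
clock: 23.05
tool_pos: [0.5635, 0.0763, 0.0792]
eef_rot: [0.648, 0.762, 0.0, -0.0]
wrist_force: [-0.5, -0.7, -0.6]
opening: 0.249
finger_force: 60.3
```

carry_out(rows=[[0.9,0.0015,0,0,0],[0.9,0,0,0,0],[0.9,0,0,0,0]])

```text
clock: 23.3
tool_pos: [0.5633, 0.0778, 0.0792]
eef_rot: [0.648, 0.762, 0.0, -0.0]
wrist_force: [-0.4, -0.2, -1.3]
opening: 0.252
finger_force: 60.3
```

carry_out(rows=[[0.9,0.0015,0,0,0],[0.9,0,0,0,0],[0.9,0,0,0,0]])

```text
clock: 23.55
tool_pos: [0.5631, 0.0792, 0.0792]
eef_rot: [0.648, 0.762, 0.0, 0.0]
wrist_force: [0.5, -0.4, -1.0]
opening: 0.25
finger_force: 60.3
```

carry_out(rows=[[0.9,0.0015,0,0,0],[0.9,0,0,0,0],[0.9,0,0,0,0]])

```text
clock: 23.8
tool_pos: [0.563, 0.08, 0.0792]
eef_rot: [0.648, 0.762, -0.0, 0.0]
wrist_force: [0.5, -1.4, -1.7]
opening: 0.249
finger_force: 60.3
```

carry_out(rows=[[0.9,0.001,0,0,0],[0.9,0,0,0,0],[0.9,0,0,0,0]])

```text
clock: 24.05
tool_pos: [0.5628, 0.0809, 0.0792]
eef_rot: [0.648, 0.762, -0.0, 0.0]
wrist_force: [0.1, -4.6, -0.5]
opening: 0.252
finger_force: 60.3
```

carry_out(rows=[[0.9,-0.002,0,0,0],[0.9,0,0,0,0],[0.5,0,0,0,0],[0.4,0,0,0,0],[0.4,0,0,0,0]])

```text
clock: 24.47
tool_pos: [0.5628, 0.0807, 0.0792]
eef_rot: [0.647, 0.762, 0.0, -0.001]
wrist_force: [0.1, 0.1, 0.3]
opening: 0.6
finger_force: 0.0
```

```bash
python3 st.py; python3 - <<'E'
from h import *
p=manip.get_obs()['tool_pos']
plan([(p[0],p[1],.18,9.3),(.4822,-.125,.13,-.9)])
E
```

```text
t 24.4667 p [0.5628 0.0807 0.0792] psi 9.32 along 0.0488 lat 0.0003 F ax,lat,z 0.04 0.1 0.29 M [0.04 0.01 0.03]
wp (np.float64(0.562842282626127), np.float64(0.08071550085744766), 0.18, 9.3) 3 rows
[0.0, 0.0, -0.0336, 0.0]
[0.0, 0.0, -0.0336, 0.0]
[0.0, 0.0, -0.0336, 0.0]
wp (0.4822, -0.125, 0.13, -0.9) 6 rows
[-0.0317, -0.0188, 0.0083, 0.03]
[-0.0322, -0.0179, 0.0083, 0.03]
[-0.0327, -0.0169, 0.0083, 0.03]
[-0.0332, -0.0159, 0.0083, 0.03]
[-0.0337, -0.0149, 0.0083, 0.03]
[-0.0341, -0.0139, 0.0083, 0.03]
```

carry_out(rows=[[0.4,0,0,-0.02,0],[0.4,0,0,-0.04,0],[0.4,0,0,-0.04,0],[0.4,-0.0317,-0.0188,0.008,0.03],[0.4,-0.032,-0.018,0.008,0.03]])

```text
clock: 24.88
tool_pos: [0.5388, 0.0135, 0.1657]
eef_rot: [0.668, 0.744, 0.003, 0.002]
wrist_force: [-0.9, -0.6, -0.4]
opening: 0.598
finger_force: 0.0
```

carry_out(rows=[[0.4,-0.0327,-0.017,0.008,0.03],[0.4,-0.033,-0.016,0.008,0.03],[0.4,-0.0337,-0.015,0.009,0.03],[0.4,-0.034,-0.014,0.009,0.03],[0.4,0,0,0,0]])

```text
clock: 25.3
tool_pos: [0.4774, -0.1332, 0.1288]
eef_rot: [0.718, 0.696, -0.002, 0.0]
wrist_force: [-0.6, -0.3, 0.1]
opening: 0.6
finger_force: 0.0
```

carry_out(rows=[[0.4,0,0,0,0],[0.4,0,0,0,0],[0.4,0,0,0,0]])

```text
clock: 25.55
tool_pos: [0.4824, -0.1239, 0.1293]
eef_rot: [0.713, 0.702, 0.001, -0.0]
wrist_force: [-0.1, 1.2, 0.1]
opening: 0.601
finger_force: 0.0
```

```bash
python3 st.py; python3 - <<'E'
from h import *
for n in ['scene','wrist']:
    c=cam(n)
    for k in ['roller','spacer','cap']:
        for d in manip.find_in(k,n)[:4]:
            w=toworld(c,d['at']); print(n,k,round(d['score'],2),w.round(4),np.round(proj(c,w)))
im=cv2.cvtColor(c['im'],cv2.COLOR_BGR2HSV);H,S,V=[im[...,i].astype(int) for i in range(3)]
m=((H<6)|(H>174))&(S>150)&(V>60); m[:,:260]=0;m[:,390:]=0
n,l,st,ce=cv2.connectedComponentsWithStats(m.astype(np.uint8)); i=1+np.argmax(st[1:,4]); x,y,w,h,a=st[i]; print(st[i])
L=l==i
print([(r,np.nonzero(L[r])[0].min(),np.nonzero(L[r])[0].max()) for r in range(y+2,y+h,6)])
print(plane(c,x+w/2,y+h/2,.055).round(4),plane(c,x+w/2,y,.069)[1],plane(c,x+w/2,y+h,.069)[1])
# mouth end: dark hole pixels near the +y end?
print(V[max(y-4,0):y+16:2, int(x+w/2)-12:int(x+w/2)+13:4].tolist())
E
```

```text
t 25.55 p [ 0.4824 -0.1239  0.1293] psi -0.88 along -0.1401 lat -0.1121 F ax,lat,z 1.21 0.07 0.13 M [-0.03 -0.02 -0.01]
scene roller 0.91 [ 0.5586 -0.1762  0.0313] [355. 261.]
scene roller 0.68 [0.5467 0.0981 0.1227] [266. 151.]
scene roller 0.63 [ 0.3851 -0.2198  0.04  ] [296. 327.]
scene roller 0.61 [ 0.5692 -0.0883  0.0316] [331. 229.]
scene spacer 0.4 [0.5545 0.0788 0.1124] [275. 158.]
scene cap 0.54 [ 0.477  -0.1313  0.0704] [307. 256.]
wrist roller 0.79 [ 0.5744 -0.0736  0.0356] [455. 128.]
wrist roller 0.7 [ 0.5645 -0.1586  0.0339] [432. 241.]
wrist cap 0.61 [ 0.4822 -0.1224  0.0631] [323. 208.]
[ 304  173   40   72 2616]
[(175, np.int64(310), np.int64(338)), (181, np.int64(304), np.int64(343)), (187, np.int64(304), np.int64(343)), (193, np.int64(304), np.int64(342)), (199, np.int64(304), np.int64(342)), (205, np.int64(304), np.int64(342)), (211, np.int64(304), np.int64(342)), (217, np.int64(304), np.int64(342)), (223, np.int64(304), np.int64(342)), (229, np.int64(304), np.int64(341)), (235, np.int64(305), np.int64(341)), (241, np.int64(309), np.int64(337))]
[ 0.4826 -0.1253  0.055 ] -0.09778940852762917 -0.14586809555100683
[[225, 126, 143, 144, 94, 211, 212], [228, 129, 138, 140, 92, 213, 213], [177, 120, 138, 131, 123, 155, 158], [120, 154, 183, 180, 163, 140, 113], [109, 123, 176, 185, 128, 133, 110], [165, 143, 139, 144, 137, 152, 164], [240, 238, 235, 235, 237, 239, 232], [241, 241, 241, 241, 241, 241, 232], [241, 241, 241, 241, 241, 241, 233], [241, 241, 241, 240, 241, 241, 232]]
```

carry_out(rows=[[0.4,-0.001,0,0.03,0],[0.4,0,0,0.035,0],[0.4,0,0,0.02,0],[0.4,0,0,0.012,0],[0.4,0,0,0.0043,0]])

```text
clock: 26.37
tool_pos: [0.4803, -0.1262, 0.026]
eef_rot: [0.714, 0.701, -0.001, -0.001]
wrist_force: [-0.1, 0.1, -0.2]
opening: 0.602
finger_force: 0.0
```

carry_out(rows=[[0.4,0,0,0,0],[0.4,0,0,0,0],[0.6,0,0,0,0],[0.9,0,0,0,0],[0.9,0,0,0,0]], newtons=90)

```text
clock: 26.78
tool_pos: [0.4828, -0.1268, 0.0293]
eef_rot: [0.713, 0.701, 0.001, 0.001]
wrist_force: [0.4, 0.7, 4.9]
opening: 0.289
finger_force: 88.1
```

carry_out(rows=[[0.9,0,0,0,0],[0.9,0,0,0,0],[0.9,0,0,0,0],[0.9,0,0,0,0]])

```text
clock: 27.12
tool_pos: [0.4828, -0.1267, 0.0292]
eef_rot: [0.713, 0.701, 0.001, 0.001]
wrist_force: [0.1, -0.7, 4.3]
opening: 0.288
finger_force: 88.1
```

```bash
python3 st.py; python3 - <<'E'
from h import *
p=manip.get_obs()['tool_pos']
y=-.04
plan([(p[0],p[1],.15,-.9),(.5707-.1638*(y-.0325),y,.15,9.3)])
E
```

```text
t 27.1167 p [ 0.4828 -0.1267  0.0292] psi -1.01 along -0.143 lat -0.1122 F ax,lat,z -0.68 -0.05 4.31 M [0.1  0.01 0.08]
wp (np.float64(0.48276621623463073), np.float64(-0.12674595792449467), 0.15, -0.9) 4 rows
[0.0, 0.0, -0.0302, -0.0]
[0.0, 0.0, -0.0302, -0.0]
[0.0, 0.0, -0.0302, -0.0]
[0.0, 0.0, -0.0302, -0.0]
wp (0.5825755, -0.04, 0.15, 9.3) 4 rows
[0.0221, 0.0246, -0.0, -0.045]
[0.021, 0.0256, -0.0, -0.045]
[0.0198, 0.0265, -0.0, -0.045]
[0.0186, 0.0273, -0.0, -0.045]
```

carry_out(rows=[[0.9,0,0,-0.02,0],[0.9,0,0,-0.035,0],[0.9,0,0,-0.035,0],[0.9,0.005,0.005,-0.03,0],[0.9,0.022,0.023,0,-0.045]])

```text
clock: 27.53
tool_pos: [0.5101, -0.1054, 0.1542]
eef_rot: [0.7, 0.714, 0.001, 0.004]
wrist_force: [1.1, -1.7, -0.3]
opening: 0.288
finger_force: 88.9
```

carry_out(rows=[[0.9,0.021,0.0256,0,-0.045],[0.9,0.02,0.0265,0,-0.045],[0.9,0.014,0.024,0.02,-0.045],[0.9,0,0,0.03,0],[0.9,0,0,0.018,0]])

```text
clock: 27.95
tool_pos: [0.583, -0.037, 0.0784]
eef_rot: [0.646, 0.763, 0.0, -0.0]
wrist_force: [-0.6, 0.1, -0.7]
opening: 0.289
finger_force: 88.9
```

carry_out(rows=[[0.9,0,0,0,0],[0.9,0,0,0,0],[0.9,0,0,0,0],[0.9,0,0,0,0]])

```text
clock: 28.28
tool_pos: [0.5833, -0.0404, 0.0817]
eef_rot: [0.648, 0.762, 0.001, 0.001]
wrist_force: [0.6, -0.0, 0.1]
opening: 0.287
finger_force: 88.9
```

```bash
python3 st.py
```

```text
t 28.2833 p [ 0.5833 -0.0404  0.0817] psi 9.24 along -0.0741 lat 0.0009 F ax,lat,z -0.14 0.55 0.15 M [ 0.03 -0.02 -0.01]
```

carry_out(rows=[[0.9,0.006,-0.0005,0.0015,0],[0.9,0.007,0,0,0],[0.9,0.007,0,0,0],[0.9,0.005,0,0,0],[0.9,0,0,0,0]])

```text
clock: 28.7
tool_pos: [0.5774, -0.0127, 0.0784]
eef_rot: [0.647, 0.763, 0.0, -0.001]
wrist_force: [-0.0, -0.4, -0.5]
opening: 0.284
finger_force: 88.9
```

carry_out(rows=[[0.9,0,0,0,0],[0.9,0,0,0,0],[0.9,0,0,0,0],[0.9,0,0,0,0]])

```text
clock: 29.03
tool_pos: [0.5777, -0.0157, 0.0784]
eef_rot: [0.648, 0.762, -0.0, 0.0]
wrist_force: [0.5, -0.2, -0.0]
opening: 0.285
finger_force: 88.9
```

```bash
python3 st.py
```

```text
t 29.0333 p [ 0.5777 -0.0157  0.0784] psi 9.24 along -0.0488 lat -0.0006 F ax,lat,z -0.32 0.42 -0.02 M [-0.03  0.06 -0.01]
```

carry_out(rows=[[0.9,0.004,0.0009,-0.0008,0],[0.9,0.004,0,0,0],[0.9,0.004,0,0,0],[0.9,0,0,0,0],[0.9,0,0,0,0]])

```text
clock: 29.45
tool_pos: [0.5766, -0.0026, 0.0791]
eef_rot: [0.647, 0.762, 0.0, -0.0]
wrist_force: [1.1, 0.6, -1.4]
opening: 0.289
finger_force: 88.9
```

```bash
python3 st.py
```

```text
t 29.45 p [ 0.5766 -0.0026  0.0791] psi 9.34 along -0.0356 lat 0.0004 F ax,lat,z 0.38 1.17 -1.4 M [ 0.03 -0.03  0.02]
```

carry_out(rows=[[0.9,0.004,0,0,0],[0.9,0.004,0,0,0],[0.9,0.004,0,0,0],[0.9,0.003,0,0,0],[0.9,0,0,0,0]])

```text
clock: 29.87
tool_pos: [0.5741, 0.0129, 0.0791]
eef_rot: [0.647, 0.762, 0.0, -0.0]
wrist_force: [-0.7, -0.1, -0.7]
opening: 0.287
finger_force: 88.9
```

carry_out(rows=[[0.9,0.003,0,0,0],[0.9,0.003,0,0,0],[0.9,0,0,0,0]])

```text
clock: 30.12
tool_pos: [0.5737, 0.0176, 0.0793]
eef_rot: [0.647, 0.762, 0.0, 0.0]
wrist_force: [0.3, -0.0, 0.5]
opening: 0.291
finger_force: 88.9
```

```bash
python3 st.py
```

```text
t 30.1167 p [0.5737 0.0176 0.0793] psi 9.29 along -0.0152 lat 0.0008 F ax,lat,z -0.04 0.26 0.49 M [-0.06 -0.21  0.01]
```

carry_out(rows=[[0.9,0.003,0,0,0],[0.9,0.003,0,0,0],[0.9,0,0,0,0],[0.9,0,0,0,0]])

```text
clock: 30.45
tool_pos: [0.5733, 0.0196, 0.0794]
eef_rot: [0.648, 0.761, -0.001, 0.003]
wrist_force: [2.8, -6.9, -2.8]
opening: 0.286
finger_force: 88.7
```

carry_out(rows=[[0.9,0.002,0,0,0],[0.9,0.002,0,0,0],[0.9,0,0,0,0],[0.9,0,0,0,0]])

```text
clock: 30.78
tool_pos: [0.5731, 0.0211, 0.0797]
eef_rot: [0.649, 0.761, -0.002, 0.004]
wrist_force: [1.9, -11.4, -1.9]
opening: 0.286
finger_force: 88.7
```

```bash
python3 st.py
```

```text
t 30.7833 p [0.5731 0.0211 0.0797] psi 9.06 along -0.0117 lat 0.0008 F ax,lat,z -11.52 0.08 -1.89 M [-2.41 -0.44 -0.02]
```

carry_out(rows=[[0.9,0.002,0,0,0],[0.9,0,0,0,0],[0.9,0,0,0,0]])

```text
clock: 31.03
tool_pos: [0.5725, 0.024, 0.0798]
eef_rot: [0.649, 0.761, -0.001, 0.003]
wrist_force: [1.7, -9.2, 0.0]
opening: 0.285
finger_force: 88.9
```

carry_out(rows=[[0.9,0.002,0,0,0],[0.9,0,0,0,0],[0.9,0,0,0,0]])

```text
clock: 31.28
tool_pos: [0.5723, 0.0258, 0.0798]
eef_rot: [0.649, 0.761, -0.001, 0.003]
wrist_force: [0.9, -10.0, -0.5]
opening: 0.288
finger_force: 88.9
```

carry_out(rows=[[0.9,0.002,0,0,0],[0.9,0,0,0,0],[0.9,0,0,0,0]])

```text
clock: 31.53
tool_pos: [0.5721, 0.0275, 0.0798]
eef_rot: [0.649, 0.761, -0.002, 0.004]
wrist_force: [2.0, -10.1, -1.1]
opening: 0.286
finger_force: 88.9
```

```bash
python3 st.py
```

```text
t 31.5333 p [0.5721 0.0275 0.0798] psi 9.07 along -0.0052 lat 0.0009 F ax,lat,z -10.24 0.31 -1.14 M [-2.23 -0.42  0.01]
```

carry_out(rows=[[0.9,0.002,0,0,0],[0.9,0,0,0,0],[0.9,0,0,0,0]])

```text
clock: 31.78
tool_pos: [0.5718, 0.0293, 0.0799]
eef_rot: [0.649, 0.761, -0.002, 0.004]
wrist_force: [1.9, -10.0, -0.5]
opening: 0.289
finger_force: 88.9
```

carry_out(rows=[[0.9,0.0015,0,0,0],[0.9,0,0,0,0],[0.9,0,0,0,0]])

```text
clock: 32.03
tool_pos: [0.5716, 0.0306, 0.0798]
eef_rot: [0.649, 0.761, -0.002, 0.004]
wrist_force: [2.0, -10.7, -1.0]
opening: 0.289
finger_force: 88.9
```

carry_out(rows=[[0.9,0.0015,0,0,0],[0.9,0,0,0,0],[0.9,0,0,0,0]])

```text
clock: 32.28
tool_pos: [0.5714, 0.0318, 0.0798]
eef_rot: [0.649, 0.761, -0.002, 0.004]
wrist_force: [1.7, -11.5, 0.2]
opening: 0.287
finger_force: 88.9
```

carry_out(rows=[[0.9,0.001,0,0,0],[0.9,0,0,0,0],[0.9,0,0,0,0]])

```text
clock: 32.53
tool_pos: [0.5712, 0.0329, 0.0798]
eef_rot: [0.649, 0.761, -0.002, 0.004]
wrist_force: [1.8, -11.4, -1.1]
opening: 0.284
finger_force: 88.9
```

```bash
python3 st.py
```

```text
t 32.5333 p [0.5712 0.0329 0.0798] psi 9.05 along 0.0003 lat 0.0008 F ax,lat,z -11.51 -0.1 -1.14 M [-2.36 -0.34 -0.02]
```

carry_out(rows=[[0.9,0.001,0,0,0],[0.9,0,0,0,0],[0.9,0,0,0,0]])

```text
clock: 32.78
tool_pos: [0.571, 0.0341, 0.0798]
eef_rot: [0.649, 0.761, -0.002, 0.004]
wrist_force: [0.8, -10.8, 0.0]
opening: 0.285
finger_force: 88.9
```

```bash
python3 st.py
```

```text
t 32.7833 p [0.571  0.0341 0.0798] psi 9.06 along 0.0015 lat 0.0009 F ax,lat,z -10.77 -0.92 0.0 M [-2.34 -0.37 -0.03]
```

carry_out(rows=[[0.9,0.001,0,0,0],[0.9,0,0,0,0],[0.9,0,0,0,0]])

```text
clock: 33.03
tool_pos: [0.5708, 0.0352, 0.0798]
eef_rot: [0.649, 0.761, -0.002, 0.004]
wrist_force: [1.4, -10.5, -0.8]
opening: 0.287
finger_force: 88.9
```

```bash
python3 st.py
```

```text
t 33.0333 p [0.5708 0.0352 0.0798] psi 9.06 along 0.0026 lat 0.0009 F ax,lat,z -10.6 -0.35 -0.82 M [-2.39 -0.39  0.02]
```

carry_out(rows=[[0.9,0.001,0,0,0],[0.9,0,0,0,0],[0.9,0,0,0,0]])

```text
clock: 33.28
tool_pos: [0.5707, 0.0361, 0.0798]
eef_rot: [0.649, 0.761, -0.002, 0.004]
wrist_force: [1.2, -11.0, -0.8]
opening: 0.286
finger_force: 88.9
```

```bash
python3 st.py
```

```text
t 33.2833 p [0.5707 0.0361 0.0798] psi 9.06 along 0.0035 lat 0.0008 F ax,lat,z -11.09 -0.6 -0.77 M [-2.34 -0.41 -0.05]
```

carry_out(rows=[[0.9,0.001,0,0,0],[0.9,0,0,0,0],[0.9,0,0,0,0]])

```text
clock: 33.53
tool_pos: [0.5705, 0.0375, 0.0798]
eef_rot: [0.649, 0.761, -0.001, 0.003]
wrist_force: [1.3, -8.9, -0.9]
opening: 0.288
finger_force: 88.9
```

```bash
python3 st.py
```

```text
t 33.5333 p [0.5705 0.0375 0.0798] psi 9.07 along 0.0049 lat 0.0009 F ax,lat,z -9.01 -0.15 -0.93 M [-2.12 -0.32 -0.01]
```

carry_out(rows=[[0.9,0.001,0,0,0],[0.9,0,0,0,0],[0.9,0,0,0,0]])

```text
clock: 33.78
tool_pos: [0.5703, 0.0383, 0.0798]
eef_rot: [0.649, 0.761, -0.002, 0.004]
wrist_force: [1.2, -10.0, -1.5]
opening: 0.286
finger_force: 88.9
```

```bash
python3 st.py
```

```text
t 33.7833 p [0.5703 0.0383 0.0798] psi 9.07 along 0.0057 lat 0.0008 F ax,lat,z -10.07 -0.41 -1.48 M [-2.32 -0.4  -0.01]
```

carry_out(rows=[[0.9,0.001,0,0,0],[0.9,0,0,0,0],[0.9,0,0,0,0]])

```text
clock: 34.03
tool_pos: [0.5702, 0.0389, 0.0798]
eef_rot: [0.649, 0.761, -0.002, 0.004]
wrist_force: [1.5, -11.7, -1.1]
opening: 0.291
finger_force: 88.9
```

```bash
python3 st.py
```

```text
t 34.0333 p [0.5702 0.0389 0.0798] psi 9.05 along 0.0064 lat 0.0008 F ax,lat,z -11.76 -0.43 -1.08 M [-2.39 -0.37  0.01]
```

carry_out(rows=[[0.9,0.001,0,0,0],[0.9,0,0,0,0],[0.9,0,0,0,0]])

```text
clock: 34.28
tool_pos: [0.5701, 0.0393, 0.0798]
eef_rot: [0.649, 0.761, -0.002, 0.004]
wrist_force: [1.2, -11.6, -0.7]
opening: 0.285
finger_force: 88.9
```

```bash
python3 st.py
```

```text
t 34.2833 p [0.5701 0.0393 0.0798] psi 9.04 along 0.0068 lat 0.0009 F ax,lat,z -11.61 -0.63 -0.73 M [-2.56 -0.45  0.01]
```

carry_out(rows=[[0.9,0.001,0,0,0],[0.9,0,0,0,0],[0.9,0,0,0,0]])

```text
clock: 34.53
tool_pos: [0.5701, 0.0399, 0.0799]
eef_rot: [0.649, 0.76, -0.002, 0.004]
wrist_force: [2.4, -13.8, -1.2]
opening: 0.289
finger_force: 88.9
```

```bash
python3 st.py
```

```text
t 34.5333 p [0.5701 0.0399 0.0799] psi 9.02 along 0.0073 lat 0.0009 F ax,lat,z -13.97 0.15 -1.21 M [-2.74 -0.4   0.01]
```

carry_out(rows=[[0.9,0.001,0,0,0],[0.9,0,0,0,0],[0.9,0,0,0,0]])

```text
clock: 34.78
tool_pos: [0.57, 0.0404, 0.0799]
eef_rot: [0.649, 0.76, -0.002, 0.005]
wrist_force: [2.4, -13.5, -0.9]
opening: 0.29
finger_force: 88.9
```

```bash
python3 st.py
```

```text
t 34.7833 p [0.57   0.0404 0.0799] psi 9.0 along 0.0078 lat 0.0009 F ax,lat,z -13.76 0.19 -0.91 M [-2.9  -0.45 -0.01]
```

carry_out(rows=[[0.9,0.001,0,0,0],[0.9,0,0,0,0],[0.9,0,0,0,0]])

```text
clock: 35.03
tool_pos: [0.5699, 0.041, 0.0799]
eef_rot: [0.649, 0.76, -0.002, 0.005]
wrist_force: [1.8, -14.5, -1.2]
opening: 0.286
finger_force: 88.8
```

```bash
python3 st.py
```

```text
t 35.0333 p [0.5699 0.041  0.0799] psi 8.99 along 0.0085 lat 0.0009 F ax,lat,z -14.56 -0.54 -1.18 M [-3.08 -0.41  0.01]
```

carry_out(rows=[[0.9,0.001,0,0,0],[0.9,0,0,0,0],[0.9,0,0,0,0]])

```text
clock: 35.28
tool_pos: [0.5698, 0.0415, 0.0799]
eef_rot: [0.65, 0.76, -0.002, 0.005]
wrist_force: [2.1, -14.4, -1.7]
opening: 0.29
finger_force: 88.8
```

```bash
python3 st.py
```

```text
t 35.2833 p [0.5698 0.0415 0.0799] psi 8.97 along 0.009 lat 0.0008 F ax,lat,z -14.59 -0.26 -1.69 M [-3.19 -0.49 -0.01]
```

carry_out(rows=[[0.9,0.0007,0,0,0],[0.9,0,0,0,0],[0.9,0,0,0,0]])

```text
clock: 35.53
tool_pos: [0.5698, 0.0417, 0.08]
eef_rot: [0.65, 0.76, -0.003, 0.005]
wrist_force: [1.9, -16.4, -0.9]
opening: 0.285
finger_force: 88.8
```

```bash
python3 st.py
```

```text
t 35.5333 p [0.5698 0.0417 0.08  ] psi 8.96 along 0.0092 lat 0.0009 F ax,lat,z -16.49 -0.73 -0.86 M [-3.42 -0.47  0.07]
```

carry_out(rows=[[0.9,-0.002,0,0,0],[0.9,-0.002,0,0,0],[0.9,-0.002,0,0,0],[0.9,0,0,0,0],[0.9,0,0,0,0]])

```text
clock: 35.95
tool_pos: [0.5697, 0.0417, 0.0798]
eef_rot: [0.648, 0.761, -0.001, 0.002]
wrist_force: [2.4, -7.6, 1.6]
opening: 0.287
finger_force: 89.2
```

```bash
python3 st.py
```

```text
t 35.95 p [0.5697 0.0417 0.0798] psi 9.16 along 0.0092 lat 0.0008 F ax,lat,z -7.91 1.17 1.56 M [-1.5  -0.24  0.02]
```

carry_out(rows=[[0.9,-0.0015,0,0,0],[0.9,0,0,0,0],[0.7,0,0,0,0],[0.5,0,0,0,0],[0.4,0,0,0,0]], newtons=60)

```text
clock: 36.37
tool_pos: [0.5683, 0.0449, 0.0789]
eef_rot: [0.647, 0.762, 0.0, -0.001]
wrist_force: [0.7, 0.1, 1.4]
opening: 0.578
finger_force: 0.0
```

carry_out(rows=[[0.4,0,0,0,0],[0.4,0,0,0,0],[0.4,0,0,-0.02,0],[0.4,0,0,-0.035,0],[0.4,0,0,-0.035,0]])

```text
clock: 36.78
tool_pos: [0.5676, 0.0439, 0.1691]
eef_rot: [0.647, 0.762, -0.001, -0.001]
wrist_force: [1.1, 0.6, 0.1]
opening: 0.601
finger_force: 0.0
```

carry_out(rows=[[0.4,-0.03,0,-0.02,0],[0.4,-0.04,0,0,0],[0.4,-0.04,0,0,0],[0.4,0,0,0,0],[0.4,0,0,0,0]])

```text
clock: 37.2
tool_pos: [0.5865, -0.0683, 0.1895]
eef_rot: [0.65, 0.76, -0.0, 0.0]
wrist_force: [0.3, 1.2, 0.5]
opening: 0.598
finger_force: 0.0
```

```bash
python3 st.py; python3 - <<'E'
from h import *
th=np.radians(9.3);a=np.array([-np.sin(th),np.cos(th)]);tip=np.array([.5704,.0325])
c=cam('wrist'); cv2.imwrite('pics/w7.png',c['im'])
im=cv2.cvtColor(c['im'],cv2.COLOR_BGR2HSV);H,S,V=[im[...,i].astype(int) for i in range(3)]
for s in [-.02,0,.02,.035,.05,.07,.09,.1]:
    P=np.r_[tip+a*s,.105]; print(s,np.round(proj(c,P)))
for n in ['scene','wrist']:
    if n=='scene': c=cam(n)
    else: c=cam(n)
    for k in ['roller','spacer','cap']:
        for d in manip.find_in(k,n)[:4]:
            w=toworld(c,d['at']); q=(w[:2]-tip); print(n,k,round(d['score'],2),w.round(4),'along',(q@a).round(3),np.round(proj(c,w)))
# profile along axle in wrist picture
for s in np.arange(-.03,.12,.005):
    P=np.r_[tip+a*s,.119]; u,v=proj(c,P)
    if 0<=v<400: print(round(s,3),int(u),int(v),c['im'][int(v),int(u)].tolist())
E
```

```text
t 37.2 p [ 0.5865 -0.0683  0.1895] psi 8.97 along -0.1021 lat -0.0004 F ax,lat,z 1.09 0.5 0.5 M [ 0.06 -0.02 -0.03]
-0.02 [323.  81.]
0 [323.  48.]
0.02 [323.  13.]
0.035 [322. -14.]
0.05 [322. -43.]
0.07 [322. -82.]
0.09 [ 322. -124.]
0.1 [ 322. -146.]
scene roller 0.79 [0.55   0.1019 0.1237] along 0.072 [266. 149.]
scene roller 0.65 [ 0.3846 -0.2213  0.0364] along -0.22 [296. 329.]
scene roller 0.57 [ 0.5586 -0.1759  0.0346] along -0.204 [355. 260.]
scene roller 0.51 [ 0.5729 -0.0846  0.0364] along -0.116 [331. 226.]
scene spacer 0.62 [0.5565 0.079  0.1135] along 0.048 [276. 157.]
scene cap 0.66 [0.561  0.0388 0.1189] along 0.008 [289. 165.]
wrist roller 0.83 [ 0.5796 -0.0697  0.0371] along -0.102 [314. 189.]
wrist roller 0.81 [ 0.3952 -0.2064  0.0348] along -0.207 [105. 293.]
wrist roller 0.62 [ 0.5683 -0.1527  0.0383] along -0.182 [288. 272.]
wrist cap 0.92 [0.5664 0.0398 0.1142] along 0.008 [318.  41.]
-0.03 322 106 [68, 103, 34]
-0.025 322 97 [64, 100, 31]
-0.02 322 89 [68, 105, 44]
-0.015 322 80 [70, 104, 48]
-0.01 322 71 [27, 40, 183]
-0.005 322 62 [29, 39, 210]
0.0 322 53 [35, 43, 214]
0.005 322 44 [29, 41, 211]
0.01 322 35 [25, 38, 211]
0.015 322 26 [21, 34, 209]
0.02 322 17 [23, 38, 206]
0.025 322 7 [21, 32, 204]
```

The cap stayed where it was left and the stack reads tight and in order. Handing in.

```bash
python3 -c "
from station import manip
print(manip.job_done())"
```

```text
the job is handed in; nothing more can be done
None
```

The idler is built on the axle in order — roller, spacer, then cap mouth first — and I handed it in at about 37 s. I stopped pushing at about 5.5 N above the cap's sliding friction, which puts the sleeve an estimated 2.5 mm in, about halfway. The cap stayed put on release, the gauge and glue bottle were not touched, and no verdict came back.

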